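# Ready the hand-driven cartridge shaker

## Task

Get the hand-driven shaker ready for the next batch. First park its stroke slider at zero, fully against the right-hand end of its track; with it parked, lay every white test cartridge from the desk flat in a bay of its own on the deck, and fit the loose crank onto the upright splined drive shaft, turned so that its three slots match the shaft's three ribs and pushed fully home on the collar. Only then slide the stroke slider along until it lines up with the set-point clip; leave the bottles and everything else on the desk where they are.

Things in the scene. Friction and masses are not known exactly. Their poses are not given: they have to be found in the camera images.
- shaker: Low white shaker, 163 (x) x 360 (y) mm, fixed to the desk; long side along its y, front (slider side) facing its -x, 95 mm ahead of the origin. Origin at desk level; z up. Its housing top is 34 mm above the desk; the grey deck round the bays is 42 mm above it. The crank collar stands near its +y end.
- bay_1 (a point): Centre of the floor of bay 1 (bays 1 to 4 run along the shaker's +y, 60 mm apart), 34 mm above the desk. The bay is an open pocket 84 (x) x 40 (y) mm and 8 mm deep, the axes of this point are the shaker's; the deck between bays is 20 mm wide.
- bay_2 (a point): Centre of the floor of bay 2 (bays 1 to 4 run along the shaker's +y, 60 mm apart), 34 mm above the desk. The bay is an open pocket 84 (x) x 40 (y) mm and 8 mm deep, the axes of this point are the shaker's; the deck between bays is 20 mm wide.
- bay_3 (a point): Centre of the floor of bay 3 (bays 1 to 4 run along the shaker's +y, 60 mm apart), 34 mm above the desk. The bay is an open pocket 84 (x) x 40 (y) mm and 8 mm deep, the axes of this point are the shaker's; the deck between bays is 20 mm wide.
- bay_4 (a point): Centre of the floor of bay 4 (bays 1 to 4 run along the shaker's +y, 60 mm apart), 34 mm above the desk. The bay is an open pocket 84 (x) x 40 (y) mm and 8 mm deep, the axes of this point are the shaker's; the deck between bays is 20 mm wide.
- shaft_seat (a point): Top centre of the 38 mm round collar under the upright steel shaft: the crank's seat, 70 mm above the desk. From above the shaft is a T of three ribs, 8 mm wide, reaching 15 mm from the axis along this frame's +x, -x, +y (none on -y), 26 mm tall, the top 6 mm tapered 2 mm a side. Turns with this frame about z (friction 0.12 N m) and stays where left.
- crank: Loose aluminium crank, 0.32 kg, heaviest in its hub. Origin: bore axis at the hub's underside, z up. Hub 46 x 46 x 30 mm tall (can be gripped across y), with a through bore of three slots 10.4 mm wide, 16.5 mm long from the axis, along its +x, -x, +y (closed on -y): it fits only with its x and y along those of shaft_seat. Its arm runs along +x.
- crank_knob (a point): Top centre of the crank's upright black knob, 24 mm across, 98 mm from the bore along the crank's +x and 58 mm above the hub's underside. The arm between hub and knob is 16 mm wide, 6 to 18 mm above the underside.
- cartridge_1: White test cartridge, a block 76 (x) x 32 (y) x 28 (z) mm, 60 g, with a grey window and round well on top; all cartridges are alike and either end may lie towards the front. Origin at the centre of its underside, z up. May be absent (None).
- cartridge_2: White test cartridge, a block 76 (x) x 32 (y) x 28 (z) mm, 60 g, with a grey window and round well on top; all cartridges are alike and either end may lie towards the front. Origin at the centre of its underside, z up. May be absent (None).
- cartridge_3: White test cartridge, a block 76 (x) x 32 (y) x 28 (z) mm, 60 g, with a grey window and round well on top; all cartridges are alike and either end may lie towards the front. Origin at the centre of its underside, z up. May be absent (None).
- cartridge_4: White test cartridge, a block 76 (x) x 32 (y) x 28 (z) mm, 60 g, with a grey window and round well on top; all cartridges are alike and either end may lie towards the front. Origin at the centre of its underside, z up. May be absent (None).
- stroke (a joint): Stroke slider: 0 (parked) at its right (-y) end stop, grows along the shaker's +y to 0.12 m. Friction about 1.5 N, stays where it is left.
- stroke_top (a point): Centre of the top of the slider's black grip, a block 28 (x) x 20 (y) x 40 (z) mm, reaching 40 mm down from this point; 88 mm above the desk. Axes as the shaker's.
- clip_tip (a point): Tip of the dark set-point clip (16 mm wide, 5 mm wide at the tip) fixed on the shaker's front lip just in front of the slider's track, 51 mm above the desk. Axes as the shaker's. The slider is lined up when the middle of its grip is level with this tip along the shaker's y.
- bottle_1: Pump bottle with orange pump, 61 x 73 x 181 mm, standing at the right edge; bystander, origin under its centre.
- water_bottle_b: Clear water bottle, 67 mm across, 228 mm tall, standing at the right edge; bystander, origin under its centre.
There are look-alikes about, which are no part of the job. What is shaped like the cartridge_3 but orange is not meant.

How it is judged (in metres and radians):
On the way, in this order (a step that is already met when the one before it is completed fails the run):
1. the stroke slider is parked at zero (value of joint stroke below 0.006 m), for 0.2 s.
2. with the slider parked, every cartridge lies in a bay of its own and the crank is home on the splined shaft (((horizontal distance between cartridge_1 and bay_1 below 0.009 m and z of cartridge_1 in the frame of bay_1 below 0.004 m) or (horizontal distance between cartridge_1 and bay_2 below 0.009 m and z of cartridge_1 in the frame of bay_2 below 0.004 m) or (horizontal distance between cartridge_1 and bay_3 below 0.009 m and z of cartridge_1 in the frame of bay_3 below 0.004 m) or (horizontal distance between cartridge_1 and bay_4 below 0.009 m and z of cartridge_1 in the frame of bay_4 below 0.004 m)) and angle between each of cartridge_1, cartridge_2, cartridge_3, cartridge_4's own z axis and vertical below 0.1 rad and ((horizontal distance between cartridge_2 and bay_1 below 0.009 m and z of cartridge_2 in the frame of bay_1 below 0.004 m) or (horizontal distance between cartridge_2 and bay_2 below 0.009 m and z of cartridge_2 in the frame of bay_2 below 0.004 m) or (horizontal distance between cartridge_2 and bay_3 below 0.009 m and z of cartridge_2 in the frame of bay_3 below 0.004 m) or (horizontal distance between cartridge_2 and bay_4 below 0.009 m and z of cartridge_2 in the frame of bay_4 below 0.004 m)) and ((horizontal distance between cartridge_3 and bay_1 below 0.009 m and z of cartridge_3 in the frame of bay_1 below 0.004 m) or (horizontal distance between cartridge_3 and bay_2 below 0.009 m and z of cartridge_3 in the frame of bay_2 below 0.004 m) or (horizontal distance between cartridge_3 and bay_3 below 0.009 m and z of cartridge_3 in the frame of bay_3 below 0.004 m) or (horizontal distance between cartridge_3 and bay_4 below 0.009 m and z of cartridge_3 in the frame of bay_4 below 0.004 m)) and ((horizontal distance between cartridge_4 and bay_1 below 0.009 m and z of cartridge_4 in the frame of bay_1 below 0.004 m) or (horizontal distance between cartridge_4 and bay_2 below 0.009 m and z of cartridge_4 in the frame of bay_2 below 0.004 m) or (horizontal distance between cartridge_4 and bay_3 below 0.009 m and z of cartridge_4 in the frame of bay_3 below 0.004 m) or (horizontal distance between cartridge_4 and bay_4 below 0.009 m and z of cartridge_4 in the frame of bay_4 below 0.004 m)) and horizontal distance between crank and shaft_seat below 0.004 m and z of crank in the frame of shaft_seat between -0.004 and 0.004 m and angle between crank's own z axis and vertical below 0.06 rad and angle between the x axis of crank and the x axis of shaft_seat, either way round below 0.15 rad and value of joint stroke below 0.006 m), for 0.2 s.
3. then the stroke slider lines up with the set-point clip (y of stroke_top in the frame of clip_tip between -0.006 and 0.006 m), for 0.2 s.
At the end, for the whole second after the job is handed in: Every cartridge present lies flat in a bay (within 9 mm of its centre, 4 mm of its floor); the crank is on the shaft (axis within 4 mm, 4 mm of the collar, turn within 0.15 rad, level within 0.06 rad); the slider is within 6 mm of the clip along the track; all at rest (all of step 3 and ((horizontal distance between cartridge_1 and bay_1 below 0.009 m and z of cartridge_1 in the frame of bay_1 below 0.004 m) or (horizontal distance between cartridge_1 and bay_2 below 0.009 m and z of cartridge_1 in the frame of bay_2 below 0.004 m) or (horizontal distance between cartridge_1 and bay_3 below 0.009 m and z of cartridge_1 in the frame of bay_3 below 0.004 m) or (horizontal distance between cartridge_1 and bay_4 below 0.009 m and z of cartridge_1 in the frame of bay_4 below 0.004 m)) and angle between each of cartridge_1, cartridge_2, cartridge_3, cartridge_4's own z axis and vertical below 0.1 rad and ((horizontal distance between cartridge_2 and bay_1 below 0.009 m and z of cartridge_2 in the frame of bay_1 below 0.004 m) or (horizontal distance between cartridge_2 and bay_2 below 0.009 m and z of cartridge_2 in the frame of bay_2 below 0.004 m) or (horizontal distance between cartridge_2 and bay_3 below 0.009 m and z of cartridge_2 in the frame of bay_3 below 0.004 m) or (horizontal distance between cartridge_2 and bay_4 below 0.009 m and z of cartridge_2 in the frame of bay_4 below 0.004 m)) and ((horizontal distance between cartridge_3 and bay_1 below 0.009 m and z of cartridge_3 in the frame of bay_1 below 0.004 m) or (horizontal distance between cartridge_3 and bay_2 below 0.009 m and z of cartridge_3 in the frame of bay_2 below 0.004 m) or (horizontal distance between cartridge_3 and bay_3 below 0.009 m and z of cartridge_3 in the frame of bay_3 below 0.004 m) or (horizontal distance between cartridge_3 and bay_4 below 0.009 m and z of cartridge_3 in the frame of bay_4 below 0.004 m)) and ((horizontal distance between cartridge_4 and bay_1 below 0.009 m and z of cartridge_4 in the frame of bay_1 below 0.004 m) or (horizontal distance between cartridge_4 and bay_2 below 0.009 m and z of cartridge_4 in the frame of bay_2 below 0.004 m) or (horizontal distance between cartridge_4 and bay_3 below 0.009 m and z of cartridge_4 in the frame of bay_3 below 0.004 m) or (horizontal distance between cartridge_4 and bay_4 below 0.009 m and z of cartridge_4 in the frame of bay_4 below 0.004 m)) and horizontal distance between crank and shaft_seat below 0.004 m and z of crank in the frame of shaft_seat between -0.004 and 0.004 m and angle between crank's own z axis and vertical below 0.06 rad and angle between the x axis of crank and the x axis of shaft_seat, either way round below 0.15 rad and linear speed of each of cartridge_1, cartridge_2, cartridge_3, cartridge_4, crank below 0.02 m/s and velocity of joint stroke below 0.005 m/s); the robot touches nothing.
It fails at once if the pump bottle is moved more than 40 mm (distance of bottle_1 from where it was at the start of the episode above 0.04 m).
It fails at once if the water bottle is moved more than 40 mm (distance of water_bottle_b from where it was at the start of the episode above 0.04 m).
Of cartridge_1, cartridge_2, cartridge_3, cartridge_4 only 3 to 4 are there at a start; the rules pass over those that are not, and their reading is None.
At some moment in a run one of cartridge_1, cartridge_2, cartridge_3, cartridge_4, crank may be knocked a few centimetres aside while the robot is not near it.
Once in a run the grip may slacken for a moment while it holds something.
It also fails if it takes over 200 s, if anything falls off the work surface, if the arm or the gripper's body presses on something with over 40 N, if the wrist force passes 120 N, or if a joint passes its speed limit or range.

## Robot

A 6-joint arm with a two-finger parallel gripper is mounted at the origin on a cart in front of the work surface, level with it; the furniture and walls round the work are solid. World frame = base frame: x ahead of the robot, y to its left, z up, the work surface at z = 0. Lengths are in mm, angles in rad, forces in N, time in s.
With the tool pointing down it reaches from about 350 to 875 mm from the base axis. Payload 4.2 kg.
Tool frame: the origin (TCP) lies on the mounting face of the last link; the fingertips stand 173 mm ahead of it and the grasp point (between the pads) lies grip_point_offset ahead of it (grip_point_offset is the distance from the TCP to the grasp point, in mm); z points along the fingers, y is the line along which they close (so a half turn about z gives the same grasp; the last joint's range is limited). The gripper opens to 85 mm and grips with 20 to 120 N. Pads are 22 mm wide; open, the fingers measure 114 mm over their backs; the gripper's body (76 mm by 85 mm) begins 54 mm behind the grasp point. The pads swing forward as they close: fully open they stand 13 mm farther back than shut.
Start: joints at [1.418, 0.385, 0.008, 0, -1.194, -0.259], TCP at [250.129, 572.744, 404.712] pointing down, gripper open.
Joint ranges: [-3.14, 3.14], [-1.21, 2.06], [-1.07, 1.41], [-3.16, 2.05], [-2.99, -0.16], [-3.1, 3.1]. Speed limits (rad/s): [2.79, 2.79, 3.14, 3.14, 3.14, 3.14].

## Interface

Orientations are given as a unit quaternion [x, y, z, w].
In Python, from bench import read_state, get_image, job_done, recognise, place_of, grip_point_offset gives the robot as it stands. The module is installed in compiled form; this text tells all that it offers.
- The arm moves only by the tool carry_out, never from a script. Its arguments are lists of equal length, an entry for each row: "slide": the shift along the tool's x, y, z in m, a list of three; "roll": the turn about the tool's z in degrees; "claw": the finger opening in m, from 0 to 0.0854. A call has 1 to 8 rows; each row is the pose to reach, as a shift and turn from the pose commanded when the call began, along the tool's axes at that moment; what a row does not reach only later rows make up. A row lasts 1/8 s, in which the tool goes at most 62.5 mm and 10.7 degrees, less where a joint would pass 70% of its speed; a pose out of reach is approached as far as the arm can. A call with a gripper value outside its range is refused whole. The fingers move at their own pace and stop on an object; the grip force is fixed at half the most. Time passes only in rows, so rows that repeat a pose let the fingers close. It gives the time, the measured TCP pose, the force, the opening and the grip force at its end, in the units of the state.
- read_state(): the state, without advancing time (a new reading comes with each control period).
- get_image(name): name is "scene" or "top" or "wrist"; returns a dict with "img" (400x640x3 uint8, red, green, blue), "z_map" (400x640 float32, mm along the optical axis (not along the pixel's ray), 0 where there is no reading), "mtx" (3x3 intrinsics, pixels), "world_from_camera" (4x4, takes a point from camera to world coordinates); the wrist camera has in their place "T_tool_cam" (4x4, takes a point from camera to tool coordinates, whose origin is the TCP and whose axes are the flange's). Camera axes: x right, y up, looking along -z (the intrinsics and any distortion apply to the point x, -y, -z); pixel columns grow to the right and rows downward; lengths in mm; the calibration is good to about 2 mm. A picture is of the moment at which its call begins: read the wrist's pose just before it.
- job_done(): hands the job in; it is judged then, once.
Trained networks look in a picture, given as the dict that the camera call returned (one of the last four; its "shot" number tells which), for a name from the list of things; names that differ only in an ending like _2 or _b are one class to them, and where a whole thing is asked for, a point or a joint stands for the part that bears it (a point fixed in the world has none). Each returns a list of dicts, best first, with "conf" (0 to 1); they miss things now and then, are a little off and sometimes report something else, mostly with a low value. They report only what shows in the picture. A call takes as long as a camera call. They do not tell look-alikes from the thing itself.
- recognise(picture, thing): "at" ([column, row] in pixels, amid what is visible of it).
- place_of(picture, thing): "at" ([column, row] in pixels: a listed point, or the origin of a listed thing).
The state is a dict: "clock": time; "joints": joint angles; "joint_vel": joint speeds; "joint_efforts": joint torques, N m; "position": TCP position; "ee_rot": TCP orientation; "contact_force": force on the tool from outside, world axes, zero at the start; "wrist_torque": the same for the moment, N m; "gripper_width": finger opening in mm; "grasp_force": force on a finger pad.
Only numpy, scipy, OpenCV 4.12 (cv2) and the standard library are available. Lean on these libraries where they do the work, as an engineer would, in place of code of your own. Each camera call takes 0.05 s, during which the arm holds its last target. There are 200 camera calls.

## Working session

There is one attempt and no reset: what is moved stays moved. The work goes in short steps, Python scripts to look and compute and a tool call to move; the robot and the scene stay as the last step left them, time stands still between calls to the robot, and variables do not carry over. Pictures are saved under pics/ and viewed, at most 14 in all, crops included, and the job is handed in when it is done.

Besides the shell and the picture viewer there is one more tool, called after ">>>" by a JSON object that holds its "api" and its "payload". carry_out: Moves the arm, as the interface text tells. Its arguments: {"type":"object","properties":{"slide":{"type":"array"},"roll":{"type":"array"},"claw":{"type":"array"}},"required":["slide","roll","claw"]}

```bash
mkdir -p pics; cat > h.py <<'E'
import numpy as np, cv2
from scipy.spatial.transform import Rotation as R
from bench import *
def cam(n):
    s=read_state(); p=get_image(n)
    if n=="wrist":
        T=np.eye(4); T[:3,:3]=R.from_quat(s["ee_rot"]).as_matrix(); T[:3,3]=s["position"]
        p["W"]=T@np.array(p["T_tool_cam"])
    else: p["W"]=np.array(p["world_from_camera"])
    return p
def save(p,n): cv2.imwrite(f"pics/{n}.png",cv2.cvtColor(p["img"],cv2.COLOR_RGB2BGR))
def cloud(p):
    K=np.array(p["mtx"]); z=p["z_map"]; v,u=np.mgrid[:400,:640]
    c=np.stack([(u-K[0,2])/K[0,0]*z,-(v-K[1,2])/K[1,1]*z,-z],-1)
    w=c@p["W"][:3,:3].T+p["W"][:3,3]; w[z==0]=np.nan; return w
def at_z(p,uv,h):
    K=np.array(p["mtx"]); d=p["W"][:3,:3]@np.array([(uv[0]-K[0,2])/K[0,0],-(uv[1]-K[1,2])/K[1,1],-1])
    o=p["W"][:3,3]; return o+d*(h-o[2])/d[2]
E
python3 - <<'E'
from h import *
print(read_state()); print(grip_point_offset)
H=dict(shaker=0,bay_1=34,bay_2=34,bay_3=34,bay_4=34,shaft_seat=70,crank=0,crank_knob=58,cartridge_1=0,stroke_top=88,clip_tip=51,bottle_1=0,water_bottle_b=0)
for n in("top","scene"):
    p=cam(n); save(p,n); print(n,p["W"][:3,3].round(),np.array(p["mtx"]).round(1).tolist(),[k for k in p])
    for t in H:
        print(t,[(np.round(r["at"]).tolist(),round(r["conf"],2),at_z(p,r["at"],H[t])[:2].round().tolist()) for r in place_of(p,t)[:7]])
E
```

```text
{'clock': 0.0, 'joints': array([ 1.41758668e+00,  3.85545387e-01,  6.56683459e-03, -5.06793802e-04,
       -1.19401863e+00, -2.58637031e-01]), 'joint_vel': array([ 1.16368354e-03,  9.63515270e-05,  9.44369574e-04, -1.23014606e-03,
       -9.84216381e-04,  2.08600014e-03]), 'joint_efforts': array([ 3.09178749e-04, -3.92287838e+01,  1.88400525e+01,  4.18626085e+00,
       -4.73444990e-03,  7.58663425e-07]), 'position': array([250.04813951, 572.55228035, 403.60366625]), 'ee_rot': array([ 9.78852865e-01, -2.04562465e-01, -1.77211721e-04,  1.11130910e-03]), 'contact_force': array([-0.51896678,  0.62489615, -0.16470326]), 'wrist_torque': array([0.04615478, 0.01756651, 0.01458278]), 'grasp_force': 0.0, 'gripper_width': 85.64751434383706}
154.70000000000002
top [ 376.  -78. 1590.] [[478.8, 0.0, 311.6], [0.0, 478.8, 202.5], [0.0, 0.0, 1.0]] ['img', 'z_map', 'mtx', 'world_from_camera', 'shot', 'W']
shaker [([297.0, 165.0], 0.67, [614.0, -2.0])]
bay_1 [([306.0, 156.0], 0.96, [639.0, -33.0]), ([325.0, 159.0], 0.93, [628.0, -96.0]), ([342.0, 151.0], 0.86, [653.0, -152.0]), ([288.0, 161.0], 0.67, 
[... 2029 characters left out ...]
0])]
shaft_seat [([319.0, 233.0], 0.43, [344.0, -177.0]), ([304.0, 171.0], 0.41, [618.0, 117.0]), ([414.0, 290.0], 0.32, [294.0, -503.0])]
crank [([253.0, 198.0], 0.55, [456.0, 211.0])]
crank_knob [([234.0, 193.0], 0.84, [370.0, 201.0])]
cartridge_1 [([287.0, 219.0], 0.78, [424.0, 21.0]), ([320.0, 232.0], 0.66, [434.0, -107.0]), ([349.0, 250.0], 0.6, [412.0, -232.0]), ([387.0, 262.0], 0.5, [431.0, -349.0]), ([368.0, 196.0], 0.26, [717.0, -92.0])]
stroke_top [([330.0, 185.0], 0.53, [561.0, -47.0])]
clip_tip [([330.0, 199.0], 0.46, [543.0, -60.0]), ([254.0, 197.0], 0.22, [400.0, 143.0])]
bottle_1 [([429.0, 274.0], 0.56, [456.0, -465.0])]
water_bottle_b [([412.0, 288.0], 0.93, [374.0, -460.0])]
```

```bash
python3 - <<'E'
import cv2
i=cv2.imread('pics/top.png')[110:270,190:460]
cv2.imwrite('pics/topc.png',cv2.resize(i,None,fx=2.95,fy=2.95,interpolation=cv2.INTER_CUBIC))
E
```

```text
(no output)
```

View pics/topc.png

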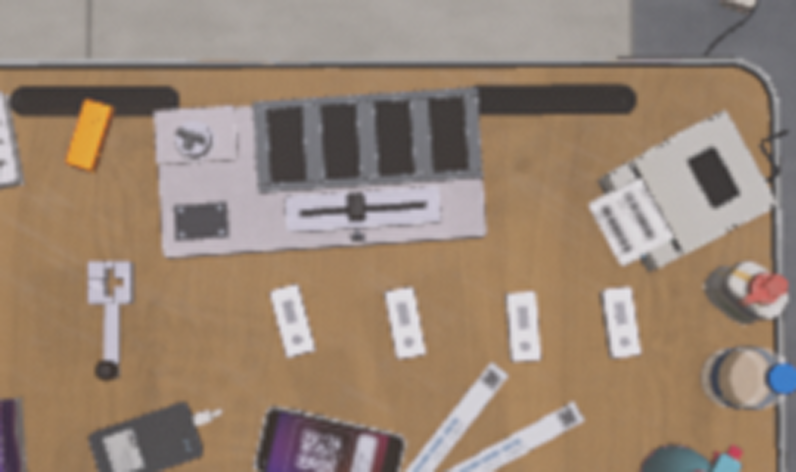

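The top view shows four white cartridges at px (289,219), (327,220), (367,221) and (400,219). The orange look-alike is at (219,157), so it is excluded. The crank hub is at (227,206) with its knob at (225,236), the shaft at (255,157) and the slider grip at (311,181) above the clip at (311,190). Next I'll look at it from close by with the wrist camera.

```bash
cat >> h.py <<'E'
def tool():
    s=read_state(); M=R.from_quat(s["ee_rot"]).as_matrix()
    return np.array(s["position"]),M,np.degrees(np.arctan2(M[1,0],M[0,0])),s
def go(g,yaw):
    """shift/roll taking the grasp point to g (mm, world) with tool x at yaw deg, pointing down"""
    P,M,ps,s=tool(); d=M.T@(np.array(g)+[0,0,grip_point_offset]-P)
    r=-(((yaw-ps)+180)%360-180)
    print("slide",(d/1000).round(4).tolist(),"roll",round(r,1),"now yaw",round(ps,1),"grasp",(P-[0,0,grip_point_offset]).round(1),"j6",s["joints"][5].round(2),"t",round(s["clock"],1))
E
python3 - <<'E'
from h import *
p=cam("wrist"); print(np.array(p["T_tool_cam"]).round(3)); print(np.array(p["mtx"]).round(1))
P,M,ps,s=tool(); print(ps, M.round(3))
go([480,0,260],0)
E
```

```text
[[-1.0000e-03  9.5800e-01  2.8600e-01  7.3475e+01]
 [ 1.0000e+00  1.0000e-03  0.0000e+00  3.2200e-01]
 [ 0.0000e+00  2.8600e-01 -9.5800e-01  3.0709e+01]
 [ 0.0000e+00  0.0000e+00  0.0000e+00  1.0000e+00]]
[[281.4   0.  323.4]
 [  0.  281.4 196. ]
 [  0.    0.    1. ]]
-23.595850424694838 [[ 0.916 -0.4   -0.   ]
 [-0.4   -0.916 -0.   ]
 [ 0.     0.    -1.   ]]
slide [0.4399, 0.4328, -0.01] roll -23.6 now yaw -23.6 grasp [250.1 572.7 250. ] j6 -0.26 t 1.4
```

```bash
python3 -c "
from h import *
go([620,0,220],0)"
```

```text
slide [0.5682, 0.3768, 0.03] roll -23.6 now yaw -23.6 grasp [250.1 572.7 250. ] j6 -0.26 t 1.4
```

>>> {"api": "carry_out", "payload": {"slide": [[0.568,0.377,0.03],[0.568,0.377,0.03],[0.568,0.377,0.03],[0.568,0.377,0.03],[0.568,0.377,0.03],[0.568,0.377,0.03],[0.568,0.377,0.03],[0.568,0.377,0.03]], "roll": [-23.6,-23.6,-23.6,-23.6,-23.6,-23.6,-23.6,-23.6], "claw": [0.085,0.085,0.085,0.085,0.085,0.085,0.085,0.085]}}

```text
clock: 2.45
position: [521.8, 151.2, 383.1]
ee_rot: [1.0, 0.0, 0.0, -0.0]
contact_force: [0.9, 1.3, -0.8]
gripper_width: 84.8
grasp_force: 0.0
```

```bash
python3 -c "
from h import *
go([620,0,220],0)"
```

```text
slide [0.0981, 0.1513, 0.0084] roll 0.0 now yaw 0.0 grasp [521.8 151.2 228.4] j6 0.99 t 2.5
```

>>> {"api": "carry_out", "payload": {"slide": [[0.098,0.15,0.008],[0.098,0.15,0.008],[0.098,0.15,0.008],[0.098,0.15,0.008],[0.098,0.15,0.008],[0.098,0.15,0.008]], "roll": [0,0,0,0,0,0], "claw": [0.085,0.085,0.085,0.085,0.085,0.085]}}

```text
clock: 3.2
position: [618.5, 4.1, 375.1]
ee_rot: [1.0, 0.001, 0.0, -0.0]
contact_force: [0.1, -0.4, 0.4]
gripper_width: 84.7
grasp_force: 0.0
```

```bash
python3 - <<'E'
from h import *
p=cam("wrist"); save(p,"w1"); np.savez("w1.npz",**{k:p[k] for k in("img","z_map","mtx","W")})
print(p["W"][:3,3].round(1))
H=dict(shaker=0,bay_1=34,shaft_seat=70,stroke_top=88,clip_tip=51,cartridge_1=0,crank=0,crank_knob=58)
for t in H: print(t,[(np.round(r["at"]).tolist(),round(r["conf"],2),at_z(p,r["at"],H[t])[:2].round(1).tolist()) for r in place_of(p,t)[:7]])
E
```

```text
[691.8   3.7 344.4]
shaker [([333.0, 177.0], 0.86, [613.4, -8.6])]
bay_1 [([462.0, 163.0], 0.88, [637.5, -150.6]), ([304.0, 172.0], 0.88, [627.3, 25.4]), ([355.0, 169.0], 0.85, [630.3, -31.9]), ([409.0, 164.0], 0.57, [636.1, -91.6])]
shaft_seat [([196.0, 178.0], 0.96, [628.3, 130.7])]
stroke_top [([375.0, 255.0], 0.78, [553.0, -49.0])]
clip_tip [([373.0, 255.0], 0.51, [533.2, -54.4])]
cartridge_1 [([119.0, 154.0], 0.95, [642.5, 253.5]), ([310.0, 303.0], 0.72, [428.9, 23.4]), ([490.0, 305.0], 0.7, [425.5, -236.7]), ([564.0, 304.0], 0.68, [426.0, -343.3]), ([394.0, 302.0], 0.56, [430.5, -98.7]), ([306.0, 172.0], 0.45, [620.7, 25.7])]
crank [([166.0, 274.0], 0.79, [474.8, 222.5])]
crank_knob [([157.0, 364.0], 0.9, [379.9, 218.5])]
```

View pics/w1.png

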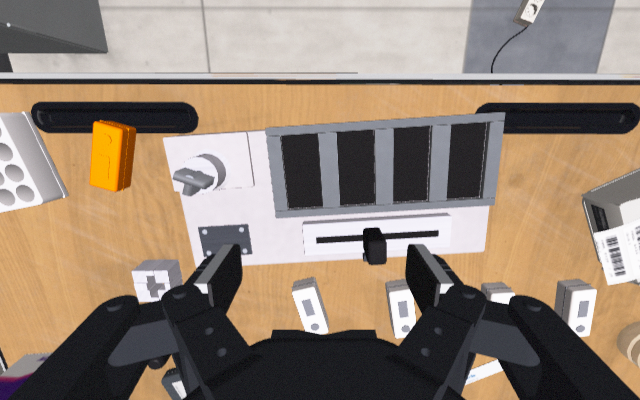

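The wrist view shows the shaker: bays at px (303,171), (357,167), (410,164) and (467,160), the shaft at (190,178) and the slider grip at (375,245). The orange look-alike at (113,155) stays. Next I'll fit the geometry from depth.

```bash
cat > fit.py <<'E'
from h import *
def fit(p):
    w=cloud(p); img=p["img"].astype(int); br=img.sum(2)/3
    deck=(np.abs(w[...,2]-42)<4)&(w[...,0]>560)&(w[...,0]<720)&(w[...,1]>-200)&(w[...,1]<80)&(br>60)
    n,l,st,_=cv2.connectedComponentsWithStats(deck.astype(np.uint8)); k=1+np.argmax(st[1:,4]); deck=(l==k)
    m=deck.astype(np.uint8); fl=m.copy()
    cs,hi=cv2.findContours(m,cv2.RETR_CCOMP,cv2.CHAIN_APPROX_NONE)
    out=[]
    for c,h in zip(cs,hi[0]):
        if cv2.contourArea(c)<300: continue
        q=np.array([at_z(p,x,42)[:2] for x in c[:,0]],np.float32)
        r=cv2.minAreaRect(q); out.append((h[3]>=0,np.round(r[0],1),np.round(r[1],1),round(r[2],2)))
    print("deck z",np.nanmedian(w[...,2][deck])); 
    for o in out: print(o)
    return w,br
E
python3 - <<'E'
from fit import *
d=np.load("w1.npz"); p={k:d[k] for k in d}
w,br=fit(p); z=w[...,2]
g=(np.abs(z-88)<5)&(np.abs(w[...,0]-555)<50)&(np.abs(w[...,1]+40)<100)
c=np.argwhere(g); print("grip",len(c),w[g].mean(0).round(1),np.ptp(w[g],0).round(1))
for nm,box,zl in(("shaft",(600,660,100,165),(85,105)),("collar",(600,660,100,165),(66,74)),("hub",(440,520,190,250),(25,40))):
    g=(w[...,0]>box[0])&(w[...,0]<box[1])&(w[...,1]>box[2])&(w[...,1]<box[3])&(z>zl[0])&(z<zl[1])
    q=w[g][:,:2].astype(np.float32); print(nm,len(q),np.median(z[g]).round(1),cv2.minAreaRect(q),q.mean(0))
i=cv2.cvtColor(p["img"],cv2.COLOR_RGB2BGR)
a=cv2.resize(i[145:210,160:250],(390*2,563),interpolation=cv2.INTER_CUBIC); b=cv2.resize(i[235:320,120:210],None,fx=4.4,fy=6.5)
cv2.imwrite("pics/w1c.png",a)
E
```

```text
deck z 42.09382946432373
(np.False_, array([633.4, -62.3]), array([101.7, 249.2]), 3.7)
(np.True_, array([627.8,  27.1]), array([85.3, 41.6]), 3.77)
(np.True_, array([631.8, -32.2]), array([85.2, 42.1]), 3.87)
(np.True_, array([635.6, -91.8]), array([85.3, 41.6]), 3.69)
(np.True_, array([ 639.3, -151.5]), array([85.5, 41.6]), 3.76)
grip 486 [556.1 -50.1  87.8] [28.2 20.4  7.3]
shaft 499 94.1 ((626.9495239257812, 129.34603881835938), (30.55852508544922, 20.34762191772461), 64.42325592041016) [629.70624  126.340904]
collar 633 70.2 ((632.3524780273438, 124.34068298339844), (37.20130920410156, 30.833511352539062), 25.93917465209961) [635.8953  122.59265]
hub 913 29.9 ((476.1627197265625, 224.69871520996094), (47.317928314208984, 46.95537185668945), 89.68109130859375) [480.1965  226.14903]
```

View pics/w1c.png

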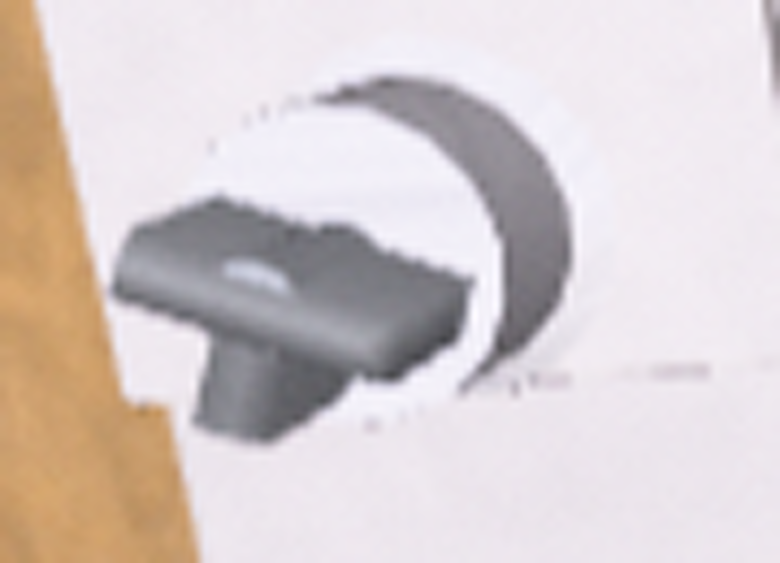

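```bash
python3 -c "
from h import *
go([556,-50.3,110],3.75)"
```

```text
slide [-0.0629, 0.0535, 0.1101] roll -3.7 now yaw 0.0 grasp [618.9   3.2 220.1] j6 1.3 t 3.6
```

>>> {"api": "carry_out", "payload": {"slide": [[-0.063,0.0535,0.07],[-0.063,0.0535,0.11],[-0.063,0.0535,0.11],[-0.063,0.0535,0.144],[-0.063,0.0535,0.144],[-0.063,0.0535,0.144],[-0.063,0.0535,0.144],[-0.063,0.0535,0.144]], "roll": [-3.7,-3.7,-3.7,-3.7,-3.7,-3.7,-3.7,-3.7], "claw": [0.085,0.085,0.085,0.085,0.085,0.01,0.01,0.01]}}

```text
clock: 4.65
position: [556.4, -50.3, 231.9]
ee_rot: [0.999, 0.032, 0.001, -0.0]
contact_force: [-0.4, -0.5, -0.7]
gripper_width: 31.7
grasp_force: 0.0
```

```bash
python3 - <<'E'
from fit import *
d=np.load("w1.npz"); p={k:d[k] for k in d}; w=cloud(p); br=p["img"].mean(2)
go([556,-50.3,76],3.75)
# slot extents
m=(br<60)&(w[...,2]<56)&(w[...,2]>20)&(w[...,0]<575)&(w[...,0]>540)&(w[...,1]<60)&(w[...,1]>-150)
q=w[m]; t=np.radians(3.75); u=np.array([-np.sin(t),np.cos(t)]); s=q[:,:2]@u
print(len(q),np.percentile(s,[0,1,50,99,100]),"grip s",np.array([556.1,-50.1])@u)
E
```

```text
slide [-0.0004, -0.0, 0.0012] roll -0.0 now yaw 3.7 grasp [556.4 -50.3  77.2] j6 1.44 t 4.7
503 [-162.60841023 -161.43806064 -103.92346964  -25.98008851  -24.87004343] grip s -86.36341221913659
```

>>> {"api": "carry_out", "payload": {"slide": [[0,0,0],[0,0,0],[0,0.015,0],[0,0.03,0],[0,0.045,0],[0,0.058,0],[0,0.062,0],[0,0.062,0]], "roll": [0,0,0,0,0,0,0,0], "claw": [0.01,0.01,0.01,0.01,0.01,0.01,0.01,0.01]}}

```text
clock: 5.65
position: [560.3, -113.0, 231.7]
ee_rot: [0.999, 0.032, 0.001, 0.0]
contact_force: [-0.6, -1.6, 5.2]
gripper_width: 18.9
grasp_force: 59.1
```

>>> {"api": "carry_out", "payload": {"slide": [[0,0.002,0],[0,0.004,0],[0,0.006,0],[0,0.007,0],[0,0.007,0]], "roll": [0,0,0,0,0], "claw": [0.01,0.01,0.01,0.01,0.01]}}

```text
clock: 6.28
position: [560.6, -117.5, 231.7]
ee_rot: [0.999, 0.032, 0.001, -0.001]
contact_force: [-2.5, 12.1, 8.2]
gripper_width: 19.1
grasp_force: 59.6
```

>>> {"api": "carry_out", "payload": {"slide": [[0,0.005,0],[0,0.004,0],[0,0.004,0],[0,0.004,-0.05],[0,0.004,-0.1],[0,0.004,-0.14],[0,0.004,-0.14]], "roll": [0,0,0,0,0,0,0], "claw": [0.045,0.045,0.085,0.085,0.085,0.085,0.085]}}

```text
clock: 7.15
position: [561.3, -123.6, 374.7]
ee_rot: [0.999, 0.032, 0.004, 0.0]
contact_force: [0.2, 0.9, -0.6]
gripper_width: 84.8
grasp_force: 0.0
```

```bash
python3 -c "
from h import *
go([440,-120,225],0)"
```

```text
slide [-0.1207, -0.0114, -0.006] roll 3.7 now yaw 3.7 grasp [ 561.3 -123.6  220. ] j6 1.57 t 7.2
```

>>> {"api": "carry_out", "payload": {"slide": [[-0.12,-0.0114,-0.006],[-0.12,-0.0114,-0.006],[-0.12,-0.0114,-0.006],[-0.12,-0.0114,-0.006]], "roll": [3.7,3.7,3.7,3.7], "claw": [0.085,0.085,0.085,0.085]}}

```text
clock: 7.65
position: [440.3, -119.8, 376.6]
ee_rot: [1.0, 0.0, 0.0, 0.0]
contact_force: [0.5, -0.3, 0.1]
gripper_width: 84.8
grasp_force: 0.0
```

```bash
cat > carts.py <<'E'
from h import *
def carts(p,show=True):
    w=cloud(p); z=w[...,2]; im=p["img"].astype(int)
    sat=im.max(2)-im.min(2)
    m=(z>23)&(z<33)&(w[...,0]>330)&(w[...,0]<540)&(w[...,1]>-430)&(w[...,1]<190)&(sat<60)
    m=cv2.morphologyEx(m.astype(np.uint8),cv2.MORPH_CLOSE,np.ones((3,3)))
    n,l,st,_=cv2.connectedComponentsWithStats(m)
    for k in range(1,n):
        if st[k,4]<150: continue
        vu=np.argwhere(l==k); q=np.array([at_z(p,(v,u),28)[:2] for u,v in vu],np.float32)
        (c,s,a)=cv2.minAreaRect(q)
        if s[0]<s[1]: a+=90
        a=(a+90)%180-90
        print("obj",np.round(c,1),np.round(s,1),"long-axis",round(a,1),"n",st[k,4],"z",np.nanmedian(z[l==k]).round(1))
E
python3 - <<'E'
from carts import *
from fit import fit
p=cam("wrist"); save(p,"w2"); carts(p); w,br=fit(p)
print([(np.round(r["at"]).tolist(),round(r["conf"],2),at_z(p,r["at"],51)[:2].round(1).tolist()) for r in place_of(p,"clip_tip")])
g=(np.abs(w[...,2]-88)<5)&(np.abs(w[...,0]-555)<50)&(np.abs(w[...,1]+90)<110)
print("grip",g.sum(),w[g].mean(0).round(1),np.ptp(w[g],0).round(1))
E
```

```text
obj [522.  -14.4] [ 14.7 360.6] long-axis -86.3 n 991 z 32.7
obj [434.   19.4] [75.2 33.3] long-axis 15.1 n 1775 z 28.1
obj [ 431.3 -104.4] [75.5 31.8] long-axis 10.7 n 1709 z 28.2
obj [ 431.8 -340.7] [75.7 34.3] long-axis 7.7 n 1817 z 28.1
obj [ 427.3 -234.3] [75.5 32.2] long-axis 4.8 n 1727 z 28.1
deck z 42.1202385661459
(np.False_, array([593.7, -64.6]), array([250.6,  40.4]), 89.95)
[([256.0, 95.0], 0.54, [529.9, -53.9])]
grip 839 [ 558.3 -117.6   88. ] [27.8 20.3  7.8]
```

View pics/w2.png

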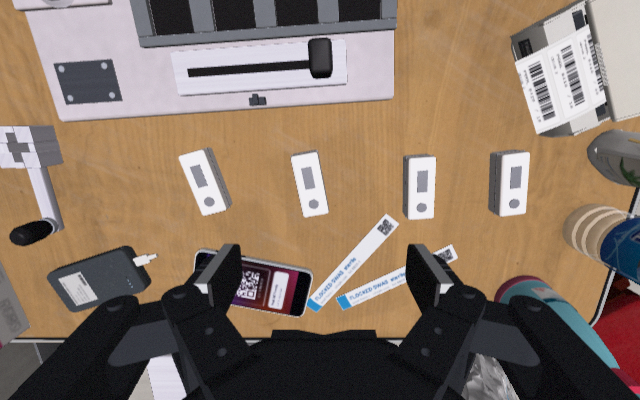

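The slider is parked: the grip is at px (320,58), at the right end of its slot. The four white cartridges are at px (205,180), (310,183), (420,186) and (510,183), and the clip tip is at (257,95). I'll pick the first cartridge now.

```bash
python3 -c "
from h import *
go([434,19.4,60],15.1);go([434,19.4,26],15.1)"
```

```text
slide [-0.0072, -0.1391, 0.1618] roll -15.1 now yaw -0.0 grasp [ 441.2 -119.7  221.8] j6 1.48 t 7.8
slide [-0.0072, -0.1391, 0.1958] roll -15.1 now yaw -0.0 grasp [ 441.2 -119.7  221.8] j6 1.48 t 7.8
```

>>> {"api": "carry_out", "payload": {"slide": [[-0.007,-0.06,0.05],[-0.007,-0.12,0.08],[-0.007,-0.139,0.13],[-0.007,-0.139,0.162],[-0.007,-0.139,0.196],[-0.007,-0.139,0.196],[-0.007,-0.139,0.196],[-0.007,-0.139,0.196]], "roll": [-8,-15.1,-15.1,-15.1,-15.1,-15.1,-15.1,-15.1], "claw": [0.085,0.085,0.085,0.06,0.05,0.045,0.02,0.02]}}

```text
clock: 8.75
position: [433.9, 19.4, 181.9]
ee_rot: [0.991, 0.131, 0.002, -0.0]
contact_force: [0.4, -0.0, -0.3]
gripper_width: 31.0
grasp_force: 61.1
```

>>> {"api": "carry_out", "payload": {"slide": [[0,0,0],[0,0,0],[0,0,0],[0,0,-0.01],[0,0,-0.05],[0,0,-0.1],[0,0,-0.1]], "roll": [0,0,0,0,0,0,0], "claw": [0.02,0.02,0.02,0.02,0.02,0.02,0.02]}}

```text
clock: 9.62
position: [434.2, 19.7, 284.8]
ee_rot: [0.991, 0.132, 0.005, -0.001]
contact_force: [-0.1, 0.6, -2.0]
gripper_width: 30.9
grasp_force: 61.3
```

```bash
python3 - <<'E'
from h import *
go([627.8,27.1,127],3.76)
E
```

```text
slide [0.1888, 0.0434, 0.005] roll 11.4 now yaw 15.1 grasp [434.2  19.7 130.1] j6 1.41 t 9.6
```

>>> {"api": "carry_out", "payload": {"slide": [[0.05,0.01,0],[0.1,0.025,0],[0.15,0.035,0],[0.189,0.0434,0],[0.189,0.0434,0.02],[0.189,0.0434,0.04],[0.189,0.0434,0.04]], "roll": [5,11.4,11.4,11.4,11.4,11.4,11.4], "claw": [0.02,0.02,0.02,0.02,0.02,0.02,0.02]}}

```text
clock: 10.5
position: [626.0, 26.4, 237.9]
ee_rot: [0.999, 0.032, -0.003, 0.001]
contact_force: [1.3, 0.3, -0.8]
gripper_width: 30.2
grasp_force: 61.3
```

```bash
python3 - <<'E'
from carts import *
from fit import fit
go([627.8,27.1,62],3.76)
p=cam("wrist"); save(p,"w3"); fit(p); carts(p)
w=cloud(p); m=(w[...,2]<92)&(w[...,2]>80)&(np.abs(w[...,0]-628)<60)&(np.abs(w[...,1]-27)<40); print(m.sum())
E
```

```text
slide [0.002, -0.0006, 0.0212] roll -0.1 now yaw 3.7 grasp [626.   26.4  83.2] j6 1.34 t 10.5
deck z 42.04589539427204
(np.False_, array([633.9, -62.1]), array([101.5, 249.1]), 3.6)
(np.True_, array([636.3, -91.3]), array([83.8, 41.5]), 4.54)
9465
```

View pics/w3.png

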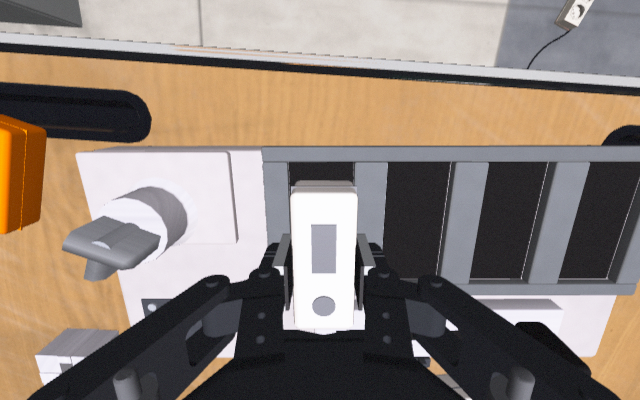

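>>> {"api": "carry_out", "payload": {"slide": [[0.002,-0.0006,0.01],[0.002,-0.0006,0.018],[0.002,-0.0006,0.021],[0.002,-0.0006,0.021],[0.002,-0.0006,0.021]], "roll": [0,0,0,0,0], "claw": [0.02,0.02,0.02,0.02,0.02]}}

```text
clock: 11.18
position: [629.0, 27.4, 220.0]
ee_rot: [0.999, 0.032, 0.0, -0.0]
contact_force: [0.0, -1.4, -0.7]
gripper_width: 30.5
grasp_force: 61.3
```

```bash
python3 - <<'E'
from h import *
for i in range(3):
    get_image("top"); s=read_state(); print(s["position"].round(1),s["contact_force"].round(1))
go([627.8,27.1,61.5],3.76)
E
```

```text
[629.1  27.4 220.1] [-0.2  0.1 -1.8]
[629.   27.4 220.1] [0.4 0.6 0.1]
[629.   27.4 220.1] [-0.2 -1.3 -0.1]
slide [-0.0012, 0.0002, 0.0038] roll -0.1 now yaw 3.7 grasp [629.   27.4  65.4] j6 1.34 t 11.3
```

>>> {"api": "carry_out", "payload": {"slide": [[-0.001,0,0.003],[-0.001,0,0.004],[-0.001,0,0.004],[-0.001,0,0.004]], "roll": [0,0,0,0], "claw": [0.02,0.02,0.02,0.02]}}

```text
clock: 11.82
position: [628.0, 27.3, 215.7]
ee_rot: [0.999, 0.032, 0.0, 0.0]
contact_force: [-0.7, -0.5, -1.2]
gripper_width: 31.2
grasp_force: 61.3
```

>>> {"api": "carry_out", "payload": {"slide": [[0,0,0],[0,0,0],[0,0,0],[0,0,-0.02],[0,0,-0.07],[0,0,-0.13],[0,0,-0.13],[0,0,-0.13]], "roll": [0,0,0,0,0,0,0,0], "claw": [0.042,0.042,0.042,0.042,0.06,0.085,0.085,0.085]}}

```text
clock: 12.82
position: [627.5, 27.3, 345.6]
ee_rot: [0.999, 0.032, -0.0, -0.0]
contact_force: [-0.6, -1.0, -0.9]
gripper_width: 84.5
grasp_force: 0.0
```

```bash
cat >> carts.py <<'E'
def placed(p):
    w=cloud(p); z=w[...,2]; im=p["img"]
    m=(z>57)&(z<67)&(w[...,0]>580)&(w[...,0]<700)&(w[...,1]>-190)&(w[...,1]<60)
    n,l,st,_=cv2.connectedComponentsWithStats(m.astype(np.uint8))
    for k in range(1,n):
        if st[k,4]<400: continue
        q=np.array([at_z(p,(v,u),62)[:2] for u,v in np.argwhere(l==k)],np.float32); r=cv2.minAreaRect(q)
        print("in bay",np.round(r[0],1),np.round(r[1],1),round(r[2],1),"z",np.nanmedian(z[l==k]).round(1), "tilt dz",np.ptp(np.nanpercentile(z[l==k],[5,95])).round(1))
E
python3 - <<'E'
from carts import *
p=cam("wrist"); placed(p)
go([431.3,-104.4,130],10.7)
E
```

```text
in bay [629.1  26.9] [74.7 31.6] 3.6 z 62.1 tilt dz 3.0
slide [-0.2041, 0.1187, 0.0603] roll -7.0 now yaw 3.7 grasp [627.4  27.2 189.9] j6 1.33 t 12.9
```

>>> {"api": "carry_out", "payload": {"slide": [[-0.05,0.03,0],[-0.1,0.06,0],[-0.15,0.09,0],[-0.204,0.1187,0.02],[-0.204,0.1187,0.06],[-0.204,0.1187,0.06],[-0.204,0.1187,0.06]], "roll": [-7,-7,-7,-7,-7,-7,-7], "claw": [0.085,0.085,0.085,0.085,0.085,0.085,0.085]}}

```text
clock: 13.75
position: [433.1, -104.1, 286.1]
ee_rot: [0.996, 0.094, 0.0, 0.0]
contact_force: [1.2, 0.3, 1.4]
gripper_width: 85.1
grasp_force: 0.0
```

```bash
python3 - <<'E'
from carts import *
p=cam("wrist"); carts(p)
go([431.3,-104.4,26],10.7)
E
```

```text
obj [521.2 -23.1] [ 12.3 344.9] long-axis -86.3 n 2298 z 32.4
obj [ 431.3 -104.1] [75.1 31.6] long-axis 10.6 n 3144 z 28.2
obj [ 427.3 -233.2] [75.7 33.5] long-axis 4.1 n 2889 z 28.1
obj [ 431.8 -339.6] [76.2 36.6] long-axis 8.4 n 3019 z 28.1
slide [-0.0021, -0.0, 0.1058] roll 0.1 now yaw 10.8 grasp [ 433.3 -104.   131.8] j6 1.63 t 13.8
```

>>> {"api": "carry_out", "payload": {"slide": [[-0.002,0,0.05],[-0.002,0,0.09],[-0.002,0,0.106],[-0.002,0,0.106],[-0.002,0,0.106],[-0.002,0,0.106],[-0.002,0,0.106],[-0.002,0,0.106]], "roll": [0,0,0,0,0,0,0,0], "claw": [0.07,0.06,0.05,0.045,0.02,0.02,0.02,0.02]}}

```text
clock: 14.8
position: [430.7, -104.5, 180.9]
ee_rot: [0.996, 0.094, 0.001, 0.0]
contact_force: [-0.4, 1.8, 6.2]
gripper_width: 30.7
grasp_force: 60.8
```

>>> {"api": "carry_out", "payload": {"slide": [[0,0,0],[0,0,-0.01],[0,0,-0.05],[0,0,-0.1],[0,0,-0.1],[0,0,-0.1],[0,0,-0.1]], "roll": [0,0,0,0,0,0,0], "claw": [0.02,0.02,0.02,0.02,0.02,0.02,0.02]}}

```text
clock: 15.68
position: [429.4, -104.8, 278.6]
ee_rot: [0.996, 0.093, -0.002, -0.0]
contact_force: [0.5, -0.6, -1.1]
gripper_width: 31.2
grasp_force: 39.6
```

```bash
python3 - <<'E'
from h import *
go([632,-32.3,127],3.76)
E
```

```text
slide [0.2125, -0.0337, -0.0038] roll 6.9 now yaw 10.7 grasp [ 429.4 -104.8  123.9] j6 1.63 t 15.7
```

>>> {"api": "carry_out", "payload": {"slide": [[0,0,0],[0,0,0],[0,0,0],[0,0,0]], "roll": [0,0,0,0], "claw": [0.02,0.02,0.02,0.02]}}

```text
clock: 16.18
position: [430.1, -104.7, 279.6]
ee_rot: [0.996, 0.093, -0.0, 0.0]
contact_force: [0.3, 0.2, -0.6]
gripper_width: 30.5
grasp_force: 65.3
```

```bash
python3 - <<'E'
from h import *
p=cam("wrist"); save(p,"w4"); go([632,-32.3,127],3.76)
E
```

```text
slide [0.2118, -0.0336, -0.0021] roll 6.9 now yaw 10.7 grasp [ 430.1 -104.7  125. ] j6 1.63 t 16.2
```

View pics/w4.png

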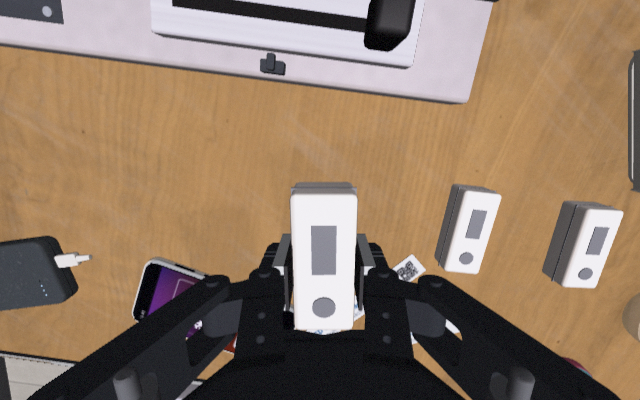

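The cartridge is still held straight, at px (324,255), after the grip slackened for a moment. I'll go on to bay 3.

>>> {"api": "carry_out", "payload": {"slide": [[0.05,-0.008,0],[0.1,-0.016,0],[0.15,-0.024,0],[0.212,-0.0336,0],[0.212,-0.0336,0.02],[0.212,-0.0336,0.045],[0.212,-0.0336,0.045],[0.212,-0.0336,0.045]], "roll": [3,6.9,6.9,6.9,6.9,6.9,6.9,6.9], "claw": [0.02,0.02,0.02,0.02,0.02,0.02,0.02,0.02]}}

```text
clock: 17.23
position: [632.5, -32.3, 235.6]
ee_rot: [0.999, 0.033, 0.001, 0.0]
contact_force: [0.3, 0.7, -0.3]
gripper_width: 30.8
grasp_force: 65.5
```

```bash
python3 - <<'E'
from carts import *
p=cam("wrist"); w=cloud(p); z=w[...,2]
go([632,-32.3,60.7],3.76)
# held cart top
m=(np.abs(w[...,0]-632)<60)&(np.abs(w[...,1]+32)<17)&(z>70)&(z<90); zz=np.nanmedian(z[m]);m&=abs(z-zz)<3
q=np.array([at_z(p,(v,u),zz)[:2] for u,v in np.argwhere(m)],np.float32);print(zz,cv2.minAreaRect(q))
E
```

```text
slide [-0.0006, -0.0001, 0.0207] roll 0.1 now yaw 3.8 grasp [632.6 -32.3  81.4] j6 1.43 t 17.3
82.68340661061293 ((633.2810668945312, -32.56373596191406), (75.25316619873047, 34.6387825012207), 3.74090576171875)
```

>>> {"api": "carry_out", "payload": {"slide": [[-0.001,0,0.01],[-0.001,0,0.018],[-0.001,0,0.021],[-0.001,0,0.021],[-0.001,0,0.021]], "roll": [0,0,0,0,0], "claw": [0.02,0.02,0.02,0.02,0.02]}}

```text
clock: 17.9
position: [630.8, -32.3, 215.1]
ee_rot: [0.999, 0.034, -0.0, 0.0]
contact_force: [-4.3, 0.8, 7.3]
gripper_width: 30.8
grasp_force: 69.8
```

>>> {"api": "carry_out", "payload": {"slide": [[0,0,0],[0,0,0],[0,0,0],[0,0,-0.02],[0,0,-0.07],[0,0,-0.13],[0,0,-0.13],[0,0,-0.13]], "roll": [0,0,0,0,0,0,0,0], "claw": [0.042,0.042,0.042,0.042,0.06,0.085,0.085,0.085]}}

```text
clock: 18.9
position: [630.8, -32.4, 343.2]
ee_rot: [0.999, 0.033, -0.0, -0.0]
contact_force: [-0.2, -0.3, -0.5]
gripper_width: 85.1
grasp_force: 0.0
```

```bash
python3 - <<'E'
from carts import *
p=cam("wrist"); placed(p)
go([427.3,-233.7,130],4.4)
E
```

```text
in bay [629.   25.9] [74.  32.2] 3.6 z 62.1 tilt dz 3.1
in bay [630.9 -32.9] [74.2 31.6] 3.7 z 62.1 tilt dz 2.9
slide [-0.216, 0.1874, 0.058] roll -0.6 now yaw 3.8 grasp [630.7 -32.4 187.5] j6 1.43 t 18.9
```

>>> {"api": "carry_out", "payload": {"slide": [[-0.045,0.04,0],[-0.09,0.08,0],[-0.135,0.12,0],[-0.18,0.16,0],[-0.216,0.187,0.03],[-0.216,0.187,0.058],[-0.216,0.187,0.058],[-0.216,0.187,0.058]], "roll": [0,0,-0.6,-0.6,-0.6,-0.6,-0.6,-0.6], "claw": [0.085,0.085,0.085,0.085,0.085,0.085,0.085,0.085]}}

```text
clock: 19.95
position: [428.7, -233.2, 285.8]
ee_rot: [0.999, 0.039, -0.0, 0.0]
contact_force: [-0.3, 0.4, 0.5]
gripper_width: 85.2
grasp_force: 0.0
```

```bash
python3 - <<'E'
from carts import *
p=cam("wrist"); carts(p)
go([427.3,-233.7,26],4.4)
E
```

```text
obj [523.6 -90.8] [ 14.1 209.7] long-axis -84.6 n 1649 z 31.9
obj [ 492.8 -374.6] [14.   8.7] long-axis 24.5 n 175 z 29.7
obj [ 427.3 -235.3] [75.  31.6] long-axis 4.1 n 3133 z 28.2
obj [ 432.1 -341.6] [75.9 32.9] long-axis 7.7 n 3220 z 28.1
slide [-0.0017, 0.0004, 0.1056] roll 0.1 now yaw 4.5 grasp [ 428.9 -233.1  131.6] j6 1.81 t 20.0
```

>>> {"api": "carry_out", "payload": {"slide": [[-0.002,0.002,0.05],[-0.002,0.002,0.09],[-0.002,0.002,0.106],[-0.002,0.002,0.106],[-0.002,0.002,0.106],[-0.002,0.002,0.106],[-0.002,0.002,0.106],[-0.002,0.002,0.106]], "roll": [0,0,0,0,0,0,0,0], "claw": [0.07,0.06,0.05,0.045,0.02,0.02,0.02,0.02]}}

```text
clock: 21.0
position: [426.8, -235.4, 181.0]
ee_rot: [0.999, 0.039, 0.001, 0.0]
contact_force: [-0.4, 1.2, 7.0]
gripper_width: 30.6
grasp_force: 61.6
```

>>> {"api": "carry_out", "payload": {"slide": [[0,0,0],[0,0,-0.01],[0,0,-0.05],[0,0,-0.1],[0,0,-0.1],[0,0,-0.1],[0,0,-0.1]], "roll": [0,0,0,0,0,0,0], "claw": [0.02,0.02,0.02,0.02,0.02,0.02,0.02]}}

```text
clock: 21.88
position: [425.6, -235.4, 278.6]
ee_rot: [0.999, 0.038, -0.001, -0.0]
contact_force: [0.7, -0.5, -1.3]
gripper_width: 30.5
grasp_force: 60.9
```

```bash
python3 - <<'E'
from h import *
go([635.6,-91.7,127],3.76)
E
```

```text
slide [0.2204, -0.1272, -0.0036] roll 0.6 now yaw 4.4 grasp [ 425.6 -235.4  123.9] j6 1.82 t 21.9
```

>>> {"api": "carry_out", "payload": {"slide": [[0.045,-0.026,0],[0.09,-0.052,0],[0.135,-0.078,0],[0.18,-0.104,0],[0.22,-0.127,0],[0.22,-0.127,0.02],[0.22,-0.127,0.043],[0.22,-0.127,0.043]], "roll": [0.6,0.6,0.6,0.6,0.6,0.6,0.6,0.6], "claw": [0.02,0.02,0.02,0.02,0.02,0.02,0.02,0.02]}}

```text
clock: 22.88
position: [634.8, -91.9, 233.0]
ee_rot: [0.999, 0.033, -0.004, 0.0]
contact_force: [-0.1, -0.6, -0.5]
gripper_width: 31.2
grasp_force: 60.9
```

```bash
cat >> carts.py <<'E'
def held(p,x,y):
    w=cloud(p); z=w[...,2]
    m=(np.abs(w[...,0]-x)<60)&(np.abs(w[...,1]-y)<17)&(z>68)&(z<95); zz=np.nanmedian(z[m]);m&=abs(z-zz)<3
    q=np.array([at_z(p,(v,u),zz)[:2] for u,v in np.argwhere(m)],np.float32);print("held top",zz,cv2.minAreaRect(q))
E
python3 - <<'E'
from carts import *
p=cam("wrist")
go([635.6,-91.7,60.4],3.76); held(p,636,-92)
E
```

```text
slide [0.0002, -0.0002, 0.0197] roll 0.1 now yaw 3.8 grasp [635.5 -92.   80.2] j6 1.53 t 22.9
held top 80.03912721211219 ((634.05712890625, -92.87165832519531), (75.68071746826172, 34.09813690185547), 3.7300989627838135)
```

>>> {"api": "carry_out", "payload": {"slide": [[0,0,0.01],[0,0,0.018],[0,0,0.02],[0,0,0.02],[0,0,0.02]], "roll": [0,0,0,0,0], "claw": [0.02,0.02,0.02,0.02,0.02]}}

```text
clock: 23.55
position: [635.9, -91.9, 217.1]
ee_rot: [0.999, 0.033, 0.0, 0.0]
contact_force: [-0.2, -0.4, 0.4]
gripper_width: 30.7
grasp_force: 60.9
```

>>> {"api": "carry_out", "payload": {"slide": [[0,0,0],[0,0,0],[0,0,0],[0,0,-0.02],[0,0,-0.07],[0,0,-0.13],[0,0,-0.13],[0,0,-0.13]], "roll": [0,0,0,0,0,0,0,0], "claw": [0.042,0.042,0.042,0.042,0.06,0.085,0.085,0.085]}}

```text
clock: 24.55
position: [635.3, -91.9, 346.6]
ee_rot: [0.999, 0.033, -0.0, -0.0]
contact_force: [0.7, -0.3, 0.3]
gripper_width: 85.2
grasp_force: 0.0
```

```bash
python3 - <<'E'
from carts import *
p=cam("wrist"); placed(p)
go([432,-341.5,130],7.7)
E
```

```text
in bay [629.   25.1] [75. 33.] 3.6 z 62.1 tilt dz 3.8
in bay [635.7 -92.4] [75.1 31.6] 3.5 z 62.2 tilt dz 2.9
in bay [631.4 -33.7] [74.2 32. ] 3.8 z 62.1 tilt dz 3.2
slide [-0.2192, 0.2357, 0.0612] roll -3.9 now yaw 3.8 grasp [635.2 -91.9 190.9] j6 1.53 t 24.6
```

>>> {"api": "carry_out", "payload": {"slide": [[-0.04,0.043,0],[-0.08,0.086,0],[-0.12,0.129,0],[-0.16,0.172,0],[-0.2,0.215,0],[-0.219,0.2355,0.03],[-0.219,0.2355,0.06],[-0.219,0.2355,0.06]], "roll": [0,0,-3.9,-3.9,-3.9,-3.9,-3.9,-3.9], "claw": [0.085,0.085,0.085,0.085,0.085,0.085,0.085,0.085]}}

```text
clock: 25.6
position: [431.5, -341.3, 283.2]
ee_rot: [0.998, 0.067, -0.004, -0.002]
contact_force: [-0.0, 0.3, 0.5]
gripper_width: 85.0
grasp_force: 0.0
```

```bash
python3 - <<'E'
from carts import *
p=cam("wrist"); carts(p)
go([432,-341.5,26],7.7)
E
```

```text
obj [ 527.5 -146.6] [ 14.7 103.4] long-axis -82.5 n 1087 z 31.4
obj [ 432.5 -343.3] [75.4 31.6] long-axis 7.7 n 3238 z 28.2
slide [-0.0002, 0.0002, 0.1045] roll 0.0 now yaw 7.7 grasp [ 432.6 -341.4  130.5] j6 2.08 t 25.6
```

>>> {"api": "carry_out", "payload": {"slide": [[0,0.002,0.05],[0,0.002,0.09],[0,0.002,0.105],[0,0.002,0.105],[0,0.002,0.105],[0,0.002,0.105],[0,0.002,0.105],[0,0.002,0.105]], "roll": [0,0,0,0,0,0,0,0], "claw": [0.07,0.06,0.05,0.045,0.02,0.02,0.02,0.02]}}

```text
clock: 26.65
position: [434.0, -343.7, 183.6]
ee_rot: [0.998, 0.068, 0.002, 0.001]
contact_force: [0.3, 1.7, 6.6]
gripper_width: 30.6
grasp_force: 63.0
```

>>> {"api": "carry_out", "payload": {"slide": [[0,0,0],[0,0,-0.01],[0,0,-0.05],[0,0,-0.1],[0,0,-0.1],[0,0,-0.1],[0,0,-0.1]], "roll": [0,0,0,0,0,0,0], "claw": [0.02,0.02,0.02,0.02,0.02,0.02,0.02]}}

```text
clock: 27.52
position: [432.6, -343.2, 280.5]
ee_rot: [0.998, 0.067, -0.001, -0.001]
contact_force: [0.1, 0.2, -0.5]
gripper_width: 30.8
grasp_force: 62.1
```

```bash
python3 - <<'E'
from h import *
go([639.6,-151.3,127],3.76)
E
```

```text
slide [0.2308, -0.1625, -0.0015] roll 3.9 now yaw 7.7 grasp [ 432.6 -343.2  125.8] j6 2.08 t 27.5
```

>>> {"api": "carry_out", "payload": {"slide": [[0.045,-0.032,0],[0.09,-0.064,0],[0.135,-0.096,0],[0.18,-0.128,0],[0.231,-0.1625,0],[0.231,-0.1625,0.02],[0.231,-0.1625,0.042],[0.231,-0.1625,0.042]], "roll": [2,3.9,3.9,3.9,3.9,3.9,3.9,3.9], "claw": [0.02,0.02,0.02,0.02,0.02,0.02,0.02,0.02]}}

```text
clock: 28.52
position: [639.4, -151.2, 236.1]
ee_rot: [0.999, 0.033, -0.004, -0.0]
contact_force: [-1.2, -0.1, -0.1]
gripper_width: 30.5
grasp_force: 62.1
```

>>> {"api": "carry_out", "payload": {"slide": [[0,0,0],[0,0,0]], "roll": [0,0], "claw": [0.02,0.02]}}

```text
clock: 28.78
position: [640.5, -151.6, 240.8]
ee_rot: [0.999, 0.033, 0.001, 0.0]
contact_force: [0.7, -1.1, -0.3]
gripper_width: 30.8
grasp_force: 62.1
```

```bash
python3 - <<'E'
from carts import *
p=cam("wrist")
go([639.6,-151.3,62],3.76); held(p,639,-151)
E
```

```text
slide [-0.0009, -0.0004, 0.0241] roll 0.0 now yaw 3.8 grasp [ 640.5 -151.6   86.1] j6 1.62 t 28.8
held top 85.13947284670884 ((639.0484619140625, -152.0442657470703), (75.45265197753906, 34.26911544799805), 3.7145333290100098)
```

Top at 85.1 means 23 mm down to the floor.

>>> {"api": "carry_out", "payload": {"slide": [[0,0,0.01],[0,0,0.02],[0,0,0.023],[0,0,0.023],[0,0,0.023]], "roll": [0,0,0,0,0], "claw": [0.02,0.02,0.02,0.02,0.02]}}

```text
clock: 29.45
position: [640.1, -151.4, 217.7]
ee_rot: [0.999, 0.033, -0.0, 0.0]
contact_force: [-3.0, 0.9, 7.1]
gripper_width: 30.6
grasp_force: 63.0
```

>>> {"api": "carry_out", "payload": {"slide": [[0,0,0],[0,0,0],[0,0,0],[0,0,-0.02],[0,0,-0.07],[0,0,-0.13],[0,0,-0.13],[0,0,-0.13]], "roll": [0,0,0,0,0,0,0,0], "claw": [0.042,0.042,0.042,0.042,0.06,0.085,0.085,0.085]}}

```text
clock: 30.45
position: [639.9, -151.3, 346.4]
ee_rot: [0.999, 0.033, -0.0, -0.0]
contact_force: [-0.0, -0.3, -1.2]
gripper_width: 84.8
grasp_force: 0.0
```

```bash
python3 - <<'E'
from carts import *
p=cam("wrist"); placed(p)
go([640,110,190],3.76)
E
```

```text
in bay [629.3  24.3] [74.1 34.2] 3.5 z 62.1 tilt dz 3.9
in bay [636.4 -93.2] [75.  32.1] 3.5 z 62.2 tilt dz 3.2
in bay [631.6 -34.7] [75.2 33.2] 3.7 z 62.1 tilt dz 3.6
in bay [ 637.8 -152.1] [74.4 31.6] 3.7 z 62.2 tilt dz 3.0
slide [0.0174, -0.2608, 0.0007] roll 0.0 now yaw 3.8 grasp [ 639.8 -151.3  190.6] j6 1.62 t 30.5
```

```bash
python3 - <<'E'
from carts import *
go([553,130,130],0)
E
```

```text
slide [-0.0679, -0.2864, 0.061] roll 3.8 now yaw 3.8 grasp [ 639.8 -151.3  190.6] j6 1.62 t 30.5
```

>>> {"api": "carry_out", "payload": {"slide": [[-0.012,-0.05,0],[-0.024,-0.1,0],[-0.036,-0.15,0],[-0.048,-0.2,0],[-0.06,-0.25,0],[-0.068,-0.286,0.03],[-0.068,-0.286,0.061],[-0.068,-0.286,0.061]], "roll": [3.8,3.8,3.8,3.8,3.8,3.8,3.8,3.8], "claw": [0.085,0.085,0.085,0.085,0.085,0.085,0.085,0.085]}}

```text
clock: 31.5
position: [552.2, 129.4, 281.9]
ee_rot: [1.0, 0.0, -0.004, 0.002]
contact_force: [-0.0, 0.3, -0.3]
gripper_width: 84.7
grasp_force: 0.0
```

>>> {"api": "carry_out", "payload": {"slide": [[0,0,0],[0,0,0]], "roll": [0,0], "claw": [0.085,0.085]}}

```text
clock: 31.75
position: [554.0, 129.1, 286.8]
ee_rot: [1.0, -0.0, 0.001, -0.0]
contact_force: [-0.0, -1.0, -0.7]
gripper_width: 84.9
grasp_force: 0.0
```

```bash
python3 - <<'E'
from carts import *
p=cam("wrist"); save(p,"w5"); w=cloud(p); z=w[...,2]
np.savez("w5.npz",**{k:p[k] for k in("img","z_map","mtx","W")})
print(p["W"][:3,3])
print([(np.round(r["at"]).tolist(),round(r["conf"],2),at_z(p,r["at"],70)[:2].round(1).tolist()) for r in place_of(p,"shaft_seat")])
b=(np.abs(w[...,0]-630)<35)&(np.abs(w[...,1]-130)<35)
for lo,hi,h in((66,74,70),(94,99,96),(91,99,95),(80,99,92)):
    m=b&(z>lo)&(z<hi); q=np.array([at_z(p,(v,u),h)[:2] for u,v in np.argwhere(m)],np.float32)
    print(lo,hi,m.sum(),cv2.minAreaRect(q),cv2.minEnclosingCircle(q),q.mean(0))
v,u=np.argwhere(b&(z>66)).mean(0).astype(int); print(u,v)
i=cv2.cvtColor(p["img"],cv2.COLOR_RGB2BGR)[v-50:v+50,u-60:u+60]
cv2.imwrite("pics/w5c.png",cv2.resize(i,None,fx=5.5,fy=5.5,interpolation=cv2.INTER_CUBIC))
E
```

```text
[627.36407705 128.55427803 256.27983312]
[([326.0, 106.0], 0.66, [631.3, 126.8])]
66 74 1791 ((630.9243774414062, 127.87533569335938), (37.047786712646484, 37.37813186645508), 44.740848541259766) ((630.8250122070312, 127.74969482421875), 18.859085083007812) [632.5806  127.23164]
94 99 712 ((625.7916259765625, 129.5789794921875), (26.909135818481445, 16.82678985595703), 69.83567810058594) ((630.5375366210938, 127.78703308105469), 13.727374076843262) [628.65326 128.59073]
91 99 1033 ((626.3930053710938, 129.15231323242188), (28.901588439941406, 19.718002319335938), 74.7437744140625) ((630.9223022460938, 127.79373168945312), 14.78361701965332) [628.7995  128.56082]
80 99 1101 ((626.3468627929688, 129.2513885498047), (29.635692596435547, 20.18800163269043), 71.82553100585938) ((630.7412109375, 127.8163833618164), 15.164973258972168) [628.75195 128.60213]
324 105
```

View pics/w5c.png

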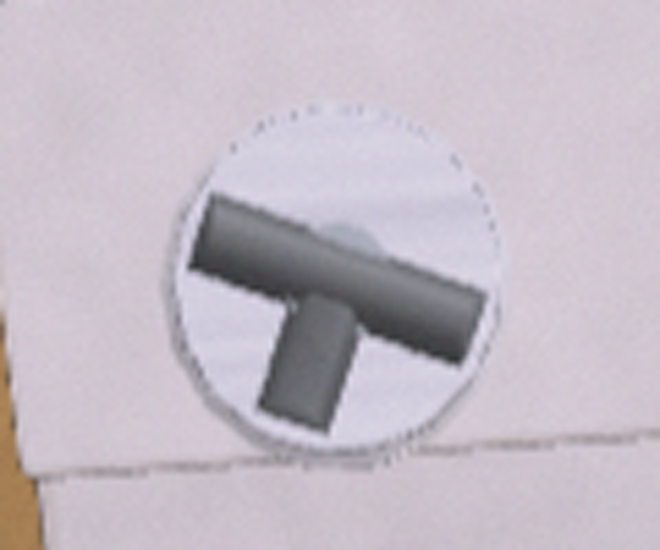

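The shaft from above: a T centred at px (324,105), with its bar tilted about 20° and its stem pointing towards the robot and to the left. So shaft x lies at about 70°. I'll fit it, then view it again with the wrist turned to cancel the camera bias.

```bash
cat > tfit.py <<'E'
from h import *
from scipy.optimize import minimize
def T(q,x,y,t,w=4,L=15):
    c,s=np.cos(t),np.sin(t); d=q-[x,y]; a=d@[c,s]; b=d@[-s,c]
    return ((abs(a)<L)&(abs(b)<w))|((abs(a)<w)&(b>-w)&(b<L))
def shaft(p,c0=(630.8,127.8),t0=1.23):
    w=cloud(p); z=w[...,2]
    b=(np.abs(w[...,0]-c0[0])<35)&(np.abs(w[...,1]-c0[1])<35)
    vu=np.argwhere(np.ones((400,640),bool)&cv2.dilate(b.astype(np.uint8),np.ones((3,3))).astype(bool))
    m=(b&(z>78)&(z<100))[vu[:,0],vu[:,1]]
    h=91; q=np.array([at_z(p,(v,u),h)[:2] for u,v in vu])
    def soft(x):
        c,s=np.cos(x[2]),np.sin(x[2]); d=q-x[:2]; a=d@[c,s]; bb=d@[-s,c]
        f=lambda e:1/(1+np.exp(-e/0.4))
        A=f(15-abs(a))*f(4-abs(bb)); B=f(4-abs(a))*f(15-bb)*f(bb); return np.maximum(A,B)
    best=min((minimize(lambda x:((soft(x)-m)**2).sum(),[*c0,t],method="Nelder-Mead",options=dict(xatol=1e-3,fatol=1e-3)) for t in(t0-.1,t0+.1)),key=lambda r:r.fun)
    print("shaft",best.x[:2].round(2),"x-axis deg",np.degrees(best.x[2]).round(2),"cost",best.fun,"n",m.sum())
    k=b&(z>66)&(z<74); cc=cv2.minEnclosingCircle(np.array([at_z(p,(v,u),70)[:2] for u,v in np.argwhere(k)],np.float32)); print("collar",cc)
E
python3 - <<'E'
from tfit import *
d=np.load("w5.npz"); shaft({k:d[k] for k in d}); go([656,197,130],-110)
E
```

```text
shaft [630.92 127.74] x-axis deg 70.78 cost 68.97782180373693 n 1101
collar ((630.8250122070312, 127.74969482421875), 18.859085083007812)
slide [0.1022, -0.068, 0.0023] roll 110.0 now yaw -0.0 grasp [553.8 129.1 132.1] j6 1.06 t 31.9
```

>>> {"api": "carry_out", "payload": {"slide": [[0.01,-0.01,-0.02],[0.02,-0.02,-0.03],[0.03,-0.03,-0.03],[0.04,-0.04,-0.03],[0.06,-0.05,-0.03],[0.08,-0.068,-0.03],[0.1,-0.068,-0.03],[0.102,-0.068,-0.03]], "roll": [10,20,30,40,50,60,70,80], "claw": [0.085,0.085,0.085,0.085,0.085,0.085,0.085,0.085]}}

```text
clock: 32.85
position: [656.6, 197.3, 315.9]
ee_rot: [0.764, -0.645, 0.0, -0.0]
contact_force: [0.0, 0.2, -0.1]
gripper_width: 85.3
grasp_force: 0.0
```

```bash
python3 - <<'E'
from tfit import *
go([656,197,130],-109.2)
E
```

```text
slide [0.0002, 0.0006, 0.0312] roll 28.8 now yaw -80.4 grasp [656.6 197.3 161.2] j6 -0.36 t 32.9
```

>>> {"api": "carry_out", "payload": {"slide": [[0,0,0],[0,0,0.01],[0,0,0.031],[0,0,0.031],[0,0,0.031],[0,0,0.031]], "roll": [10,20,28.8,28.8,28.8,28.8], "claw": [0.085,0.085,0.085,0.085,0.085,0.085]}}

```text
clock: 33.6
position: [655.7, 197.5, 286.0]
ee_rot: [-0.583, 0.813, -0.0, 0.001]
contact_force: [-0.2, -0.0, -0.5]
gripper_width: 84.9
grasp_force: 0.0
```

```bash
python3 - <<'E'
from tfit import *
p=cam("wrist"); print(p["W"][:3,3]); shaft(p); go([402,224.7,160],3.7)
q=cam("top"); print([(np.round(r["at"]).tolist(),at_z(q,r["at"],0)[:2].round(1).tolist()) for r in place_of(q,"crank")],[at_z(q,r["at"],58)[:2].round(1).tolist() for r in place_of(q,"crank_knob")])
E
```

```text
[632.76068577 127.93630065 255.22008912]
shaft [631.26 128.02] x-axis deg 70.4 cost 64.69657805061283 n 1123
collar ((631.13134765625, 128.1123504638672), 18.81806755065918)
slide [0.0557, 0.2489, -0.0292] roll -112.4 now yaw -108.7 grasp [655.7 197.5 131.2] j6 -0.86 t 33.6
[([228.0, 208.0], [469.2, 226.9])] [[374.4, 225.8], [459.1, -455.6]]
```

>>> {"api": "carry_out", "payload": {"slide": [[0,0.03,-0.03],[0.005,0.06,-0.03],[0.012,0.1,-0.03],[0.024,0.14,-0.03],[0.036,0.18,-0.03],[0.048,0.22,-0.03],[0.0557,0.249,-0.03],[0.0557,0.249,-0.03]], "roll": [-10,-20,-30,-40,-50,-60,-70,-80], "claw": [0.085,0.085,0.085,0.085,0.085,0.085,0.085,0.085]}}

```text
clock: 34.8
position: [400.0, 224.7, 315.4]
ee_rot: [0.97, -0.245, 0.0, -0.0]
contact_force: [0.6, -0.1, -0.0]
gripper_width: 85.0
grasp_force: 0.0
```

>>> {"api": "carry_out", "payload": {"slide": [[0,0,0],[0,0,0],[0,0,0],[0,0,0],[0,0,0],[0,0,0]], "roll": [-10,-20,-30,-32.4,-32.4,-32.4], "claw": [0.085,0.085,0.085,0.085,0.085,0.085]}}

```text
clock: 35.55
position: [401.8, 225.0, 314.9]
ee_rot: [1.0, 0.031, 0.0, -0.0]
contact_force: [-0.8, -0.4, 0.1]
gripper_width: 85.2
grasp_force: 0.0
```

```bash
cat > hubfit.py <<'E'
from h import *
def hub(p,c0,zh=30,tol=4):
    w=cloud(p); z=w[...,2]
    b=(np.abs(w[...,0]-c0[0])<45)&(np.abs(w[...,1]-c0[1])<45)&(np.abs(z-zh)<tol)
    n,l,st,_=cv2.connectedComponentsWithStats(b.astype(np.uint8)); k=1+np.argmax(st[1:,4])
    zm=np.nanmedian(z[l==k]); q=np.array([at_z(p,(v,u),zm)[:2] for u,v in np.argwhere(l==k)],np.float32)
    r=cv2.minAreaRect(q); print("hub",zm.round(1),np.round(r[0],2),np.round(r[1],2),round(r[2],2),"n",len(q))
E
python3 - <<'E'
from hubfit import *
p=cam("wrist"); save(p,"w6"); print(p["W"][:3,3].round(1)); hub(p,(476,224.7))
print([at_z(p,r["at"],58)[:2].round(1) for r in place_of(p,"crank_knob")])
go([476,224.7,130],3.7)
E
```

```text
[474.9 229.  284.2]
hub 30.2 [475.67 224.55] [45.89 45.97] 0.39 n 2281
[array([379.9, 224.4])]
slide [0.074, 0.0049, 0.0302] roll -0.1 now yaw 3.6 grasp [401.8 225.  160.1] j6 0.77 t 35.6
```

View pics/w6.png

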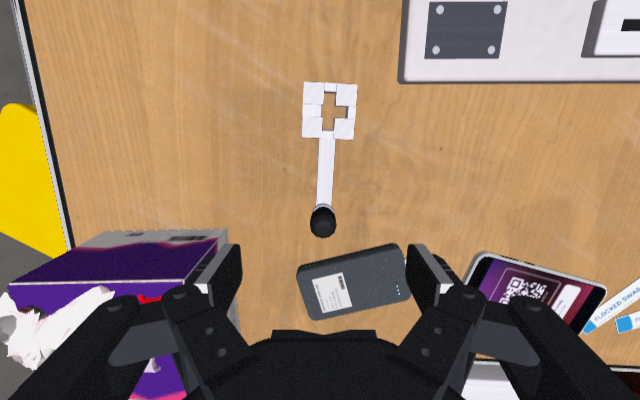

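The crank hub is at px (330,111), square to the world axes, with its arm towards the robot and the knob at (322,221). The bore's stub opens to the right. I'll grip it across y.

>>> {"api": "carry_out", "payload": {"slide": [[0.04,0.005,0],[0.074,0.005,0.03],[0.074,0.005,0.03],[0.074,0.005,0.08],[0.074,0.005,0.12],[0.074,0.005,0.139],[0.074,0.005,0.139],[0.074,0.005,0.139]], "roll": [3.2,3.2,3.2,3.2,3.2,3.2,3.2,3.2], "claw": [0.085,0.085,0.085,0.085,0.085,0.07,0.06,0.06]}}

```text
clock: 36.65
position: [476.1, 225.1, 177.0]
ee_rot: [1.0, 0.004, 0.001, -0.001]
contact_force: [1.1, 0.5, -0.0]
gripper_width: 60.3
grasp_force: 0.0
```

>>> {"api": "carry_out", "payload": {"slide": [[0,0,0],[0,0,0],[0,0,0],[0,0,0],[0,0,0]], "roll": [0,0,0,0,0], "claw": [0.03,0.03,0.03,0.03,0.03]}}

```text
clock: 37.28
position: [476.3, 225.1, 177.5]
ee_rot: [1.0, 0.004, 0.001, -0.001]
contact_force: [-1.4, 0.7, 6.9]
gripper_width: 45.5
grasp_force: 63.6
```

```bash
python3 - <<'E'
from hubfit import *
go([475.7,224.6,21],0.4)
p=cam("wrist"); print(p["W"][:3,3].round(1)); hub(p,(476,224.7))
E
```

```text
slide [-0.0006, 0.0005, 0.0018] roll 0.0 now yaw 0.4 grasp [476.3 225.1  22.8] j6 0.83 t 37.3
[549.7 225.2 147. ]
hub 30.0 [477.04 224.82] [48.07 74.29] 0.46 n 7432
```

>>> {"api": "carry_out", "payload": {"slide": [[0,0,-0.01],[0,0,-0.04],[0,0,-0.08],[0,0,-0.12],[0,0,-0.13],[0,0,-0.13],[0,0,-0.13]], "roll": [0,0,0,0,0,0,0], "claw": [0.03,0.03,0.03,0.03,0.03,0.03,0.03]}}

```text
clock: 38.2
position: [475.3, 224.2, 303.8]
ee_rot: [1.0, 0.003, -0.002, 0.001]
contact_force: [0.0, -0.2, -3.4]
gripper_width: 45.2
grasp_force: 62.6
```

```bash
python3 - <<'E'
from hubfit import *
go([630.9,127.3,150],-109.4)
p=cam("wrist"); hub(p,(476,224.7),157,6); s=read_state(); print(s["wrist_torque"].round(2),s["contact_force"].round(1))
E
```

```text
slide [0.1549, 0.0979, -0.0013] roll 109.8 now yaw 0.4 grasp [475.3 224.2 149.1] j6 0.83 t 38.2
hub 156.3 [475.12 223.33] [48.26 76.48] 0.25 n 7924
[ 0.02 -0.08  0.  ] [-0.4 -0.4 -4.1]
```

>>> {"api": "carry_out", "payload": {"slide": [[0.02,0.013,0],[0.04,0.026,0],[0.06,0.039,0],[0.08,0.052,0],[0.1,0.065,0],[0.12,0.078,0],[0.14,0.09,0],[0.155,0.098,0]], "roll": [8,18,28,38,48,58,68,78], "claw": [0.03,0.03,0.03,0.03,0.03,0.03,0.03,0.03]}}

```text
clock: 39.25
position: [632.2, 127.0, 303.3]
ee_rot: [0.777, -0.629, -0.001, 0.002]
contact_force: [0.0, 0.5, -3.9]
gripper_width: 44.8
grasp_force: 62.4
```

>>> {"api": "carry_out", "payload": {"slide": [[0,0,0],[0,0,0],[0,0,0],[0,0,0],[0,0,0],[0,0,0],[0,0,0]], "roll": [8,16,24,31.8,31.8,31.8,31.8], "claw": [0.03,0.03,0.03,0.03,0.03,0.03,0.03]}}

```text
clock: 40.12
position: [631.6, 127.7, 305.2]
ee_rot: [-0.578, 0.816, 0.0, -0.0]
contact_force: [-0.6, -0.8, -3.8]
gripper_width: 45.2
grasp_force: 62.4
```

```bash
python3 - <<'E'
from hubfit import *
p=cam("wrist"); save(p,"w7"); go([630.9,127.3,124],-109.4); hub(p,(631,128),157,7)
E
```

```text
slide [0.0006, 0.0005, 0.0268] roll 0.1 now yaw -109.3 grasp [631.6 127.7 150.8] j6 -0.79 t 40.2
hub 157.7 [631.89 126.22] [49.04 75.95] 70.59 n 8333
```

View pics/w7.png

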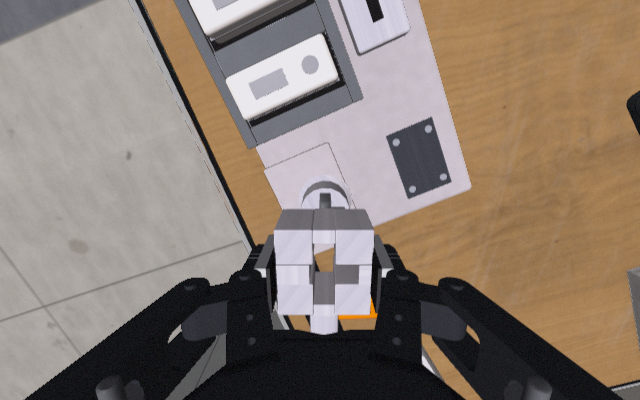

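The crank is held square over the shaft, with the hub at px (324,265) and the T seen behind it at (323,203). I'll check the hub's offset along the tool's x.

```bash
python3 - <<'E'
from hubfit import *
P,M,ps,s=tool(); p=cam("wrist"); w=cloud(p); t=(w-P)@M
K=np.array(p["mtx"])
zt=t[...,2]; m=(abs(t[...,1])<19)&(abs(t[...,0])<45)&(zt>135)&(zt<158)
zm=np.nanmedian(zt[m]); print("hub top depth in tool",zm, "-> above grasp",154.7-zm)
T=np.array(p["T_tool_cam"])
mm=m&(abs(zt-zm)<3)
# reproject at plane zm
def pl(u,v):
    d=T[:3,:3]@np.array([(u-K[0,2])/K[0,0],-(v-K[1,2])/K[1,1],-1]); o=T[:3,3]; return o+d*(zm-o[2])/d[2]
for u in (290,300,350,360):
    v=np.where(mm[:,u])[0]; print(u,v.min(),v.max(),pl(u,v.min()-.5)[:2].round(2),pl(u,v.max()+.5)[:2].round(2))
E
```

```text
hub top depth in tool 147.68124886856594 -> above grasp 7.018751131434044
290 228 315 [ 23.58 -15.6 ] [-23.65 -17.26]
300 229 315 [ 23.09 -11.13] [-23.65 -12.29]
350 228 315 [23.55 11.33] [-23.67  12.55]
360 228 315 [23.55 15.82] [-23.68  17.52]
```

>>> {"api": "carry_out", "payload": {"slide": [[0.0003,0.0005,0.01],[0.0003,0.0005,0.02],[0.0003,0.0005,0.028],[0.0003,0.0005,0.028],[0.0003,0.0005,0.028],[0.0003,0.0005,0.028]], "roll": [0,0,0,0,0,0], "claw": [0.03,0.03,0.03,0.03,0.03,0.03]}}

```text
clock: 40.98
position: [631.2, 127.7, 278.2]
ee_rot: [-0.578, 0.816, -0.0, 0.0]
contact_force: [-0.2, 0.4, -2.9]
gripper_width: 45.0
grasp_force: 62.4
```

```bash
python3 - <<'E'
from hubfit import *
go([631,127.6,93],-109.4)
E
```

```text
slide [0.0001, 0.0002, 0.0305] roll 0.0 now yaw -109.4 grasp [631.2 127.7 123.5] j6 -0.79 t 41.0
```

>>> {"api": "carry_out", "payload": {"slide": [[0.0001,0.0002,0.004],[0.0001,0.0002,0.007],[0.0001,0.0002,0.01],[0.0001,0.0002,0.013],[0.0001,0.0002,0.013]], "roll": [0,0,0,0,0], "claw": [0.03,0.03,0.03,0.03,0.03]}}

```text
clock: 41.6
position: [630.8, 127.5, 264.3]
ee_rot: [-0.578, 0.816, 0.0, -0.0]
contact_force: [-0.3, -0.0, -4.0]
gripper_width: 44.8
grasp_force: 62.4
```

>>> {"api": "carry_out", "payload": {"slide": [[0,0,0.004],[0,0,0.008],[0,0,0.012],[0,0,0.015],[0,0,0.016],[0,0,0.016],[0,0,0.016]], "roll": [0,0,0,0,0,0,0], "claw": [0.03,0.03,0.03,0.03,0.03,0.03,0.03]}}

```text
clock: 42.48
position: [630.9, 127.6, 248.9]
ee_rot: [-0.578, 0.816, -0.0, 0.0]
contact_force: [-0.6, -0.2, -3.3]
gripper_width: 45.3
grasp_force: 62.4
```

>>> {"api": "carry_out", "payload": {"slide": [[0,0,0.001],[0,0,0.002],[0,0,0.002]], "roll": [0,0,0], "claw": [0.03,0.03,0.03]}}

```text
clock: 42.85
position: [630.9, 127.6, 247.6]
ee_rot: [-0.578, 0.816, -0.0, 0.0]
contact_force: [-2.2, 0.2, 2.5]
gripper_width: 45.1
grasp_force: 63.0
```

>>> {"api": "carry_out", "payload": {"slide": [[0,0,0],[0,0,0],[0,0,0],[0,0,-0.03],[0,0,-0.08],[0,0,-0.12],[0,0,-0.12],[0,0,-0.12]], "roll": [0,0,0,0,0,0,0,0], "claw": [0.065,0.075,0.075,0.075,0.085,0.085,0.085,0.085]}}

```text
clock: 43.85
position: [630.5, 127.5, 366.2]
ee_rot: [-0.578, 0.816, 0.0, -0.0]
contact_force: [-0.2, -0.3, 0.3]
gripper_width: 84.9
grasp_force: 0.0
```

```bash
python3 - <<'E'
from hubfit import *
from carts import placed
p=cam("wrist"); hub(p,(631,128),100,5); placed(p)
w=cloud(p); m=(abs(w[...,0]-558)<30)&(abs(w[...,1]+118)<40)&(abs(w[...,2]-88)<4); print("grip",w[m].mean(0) if m.any() else None)
go([480,-30,200],0)
E
```

```text
hub 100.1 [631.53 128.03] [46.85 45.88] 70.52 n 2137
in bay [631.3 -34.4] [75.3 32.3] 3.2 z 62.2 tilt dz 3.6
in bay [628.   27.6] [75.2 31.8] 3.6 z 62.1 tilt dz 3.1
grip None
slide [0.1985, 0.0896, 0.0111] roll -109.4 now yaw -109.4 grasp [630.5 127.5 210.7] j6 -0.79 t 43.9
```

>>> {"api": "carry_out", "payload": {"slide": [[0.02,0.01,0],[0.045,0.02,0],[0.07,0.03,0],[0.095,0.04,0],[0.12,0.05,0],[0.15,0.065,0],[0.18,0.08,0],[0.1985,0.09,0]], "roll": [-10,-20,-30,-40,-50,-60,-70,-80], "claw": [0.085,0.085,0.085,0.085,0.085,0.085,0.085,0.085]}}

```text
clock: 44.9
position: [478.6, -30.7, 365.4]
ee_rot: [0.968, -0.251, -0.001, 0.001]
contact_force: [-0.8, 0.3, 0.7]
gripper_width: 84.9
grasp_force: 0.0
```

```bash
python3 - <<'E'
from h import *
go([470,-80,190],3.75)
E
```

```text
slide [0.0165, 0.0472, 0.0207] roll -32.9 now yaw -29.1 grasp [478.6 -30.7 210.7] j6 0.79 t 44.9
```

>>> {"api": "carry_out", "payload": {"slide": [[0.0165,0.047,0.02],[0.0165,0.047,0.02],[0.0165,0.047,0.02],[0.0165,0.047,0.02],[0.0165,0.047,0.02],[0.0165,0.047,0.02]], "roll": [-10,-20,-32.9,-32.9,-32.9,-32.9], "claw": [0.085,0.085,0.085,0.085,0.085,0.085]}}

```text
clock: 45.65
position: [471.2, -78.8, 346.1]
ee_rot: [1.0, 0.03, -0.001, 0.0]
contact_force: [-0.1, 1.0, -0.6]
gripper_width: 84.5
grasp_force: 0.0
```

```bash
python3 - <<'E'
from carts import *
p=cam("wrist"); save(p,"w8"); print(p["W"][:3,3].round(1)); placed(p); w=cloud(p); z=w[...,2]; br=p["img"].mean(2)
t=np.radians(3.75); u=np.array([-np.sin(t),np.cos(t)]); e=np.array([np.cos(t),np.sin(t)])
m=(abs(w[...,0]-558)<30)&(abs(w[...,1]+118)<40)&(abs(z-88)<4); g=np.array([at_z(p,(b,a),88)[:2] for a,b in np.argwhere(m)]); r=cv2.minAreaRect(g.astype(np.float32)); print("grip",r,"s",np.array(r[0])@u)
for r in place_of(p,"clip_tip"): a=at_z(p,r["at"],51)[:2]; print(np.round(r["at"]),r["conf"],a,"s",a@u)
m=(br<90)&(z>36)&(z<56)&(abs(w[...,0]-530)<25)&(abs(w[...,1]+54)<25)
q=np.array([at_z(p,(b,a),51)[:2] for a,b in np.argwhere(m)]); s=q@u; x=q@e
for lo in np.arange(x.min(),x.max(),2):
    k=(x>=lo)&(x<lo+2); print(round(lo,1),k.sum(),s[k].min().round(1),s[k].max().round(1))
v,uu=np.argwhere(m).mean(0).astype(int)
i=cv2.cvtColor(p["img"],cv2.COLOR_RGB2BGR)[max(0,v-60):v+60,uu-60:uu+120]
cv2.imwrite("pics/w8c.png",cv2.resize(i,None,fx=4,fy=4,interpolation=cv2.INTER_CUBIC))
go([558.5,-117.6,110],3.75)
E
```

```text
[544.4 -74.9 315.2]
in bay [605.1  23.7] [32.9 32.5] 3.4 z 62.1 tilt dz 3.9
in bay [608.8 -38.4] [32.9 31.8] 3.4 z 62.1 tilt dz 3.6
in bay [612.5 -93.7] [32.2 31.7] 3.4 z 62.1 tilt dz 3.4
in bay [ 614.9 -152.4] [34.4 32.5] 3.4 z 62.1 tilt dz 3.8
grip ((558.3142700195312, -116.8649673461914), (26.5775203704834, 19.912473678588867), 3.4116265773773193) s -153.1302508335055
[300. 125.] 0.52 [531.05098496 -54.11179874] s -88.72833742569956
517.7 48 -94.3 -79.6
519.7 34 -94.4 -79.6
521.7 34 -94.4 -79.7
523.7 22 -94.4 -80.7
525.7 9 -88.1 -84.4Traceback (most recent call last):
  File "<stdin>", line 9, in <module>
    return umr_minimum(a, axis, None, out, keepdims, initial, where)
ValueError: zero-size array to reduction operation minimum which has no identity
```

```bash
python3 -c "
from h import *
go([558.4,-117.2,110],3.75)"
```

```text
slide [0.0847, 0.0436, 0.0816] roll -0.3 now yaw 3.5 grasp [471.3 -78.8 191.7] j6 1.46 t 45.8
```

>>> {"api": "carry_out", "payload": {"slide": [[0.045,0.0436,0.02],[0.085,0.0436,0.06],[0.085,0.0436,0.08],[0.085,0.0436,0.115],[0.085,0.0436,0.115],[0.085,0.0436,0.115],[0.085,0.0436,0.115],[0.085,0.0436,0.115]], "roll": [0,0,0,0,0,0,0,0], "claw": [0.085,0.085,0.085,0.085,0.085,0.05,0.01,0.01]}}

```text
clock: 46.75
position: [559.1, -117.1, 233.1]
ee_rot: [1.0, 0.031, 0.001, -0.0]
contact_force: [0.3, -0.6, -0.5]
gripper_width: 31.7
grasp_force: 0.0
```

>>> {"api": "carry_out", "payload": {"slide": [[0,0,0],[0,0,0],[0,0,0],[0,0,0]], "roll": [0,0,0,0], "claw": [0.01,0.01,0.01,0.01]}}

```text
clock: 47.25
position: [559.1, -117.0, 232.9]
ee_rot: [1.0, 0.031, 0.001, 0.0]
contact_force: [-1.9, 1.5, 6.8]
gripper_width: 18.8
grasp_force: 59.1
```

```bash
python3 -c "
from h import *
P,M,ps,s=tool(); u=np.array([-.0654,.99786]); print(P[:2]@u,s['grasp_force'],s['gripper_width'],s['contact_force'],M[:2,1],P)"
```

```text
-153.26977364605372 59.120280146598816 18.820298097609324 [-1.87654361  1.49329088  6.75342648] [ 0.06184621 -0.99808567] [ 559.07657682 -116.95645233  232.88632246]
```

Drag 66.4 mm along the track.

>>> {"api": "carry_out", "payload": {"slide": [[0,-0.012,0],[0,-0.024,0],[0,-0.036,0],[0,-0.048,0],[0,-0.058,0],[0,-0.0645,0],[0,-0.0664,0],[0,-0.0664,0]], "roll": [0,0,0,0,0,0,0,0], "claw": [0.01,0.01,0.01,0.01,0.01,0.01,0.01,0.01]}}

```text
clock: 48.25
position: [554.8, -50.9, 232.9]
ee_rot: [1.0, 0.031, 0.0, 0.0]
contact_force: [-2.6, 1.1, 5.8]
gripper_width: 19.0
grasp_force: 59.4
```

>>> {"api": "carry_out", "payload": {"slide": [[0,0,0],[0,0,0],[0,0,0],[0,0,-0.04],[0,0,-0.09],[0,0,-0.115],[0,0,-0.115]], "roll": [0,0,0,0,0,0,0], "claw": [0.045,0.06,0.06,0.085,0.085,0.085,0.085]}}

```text
clock: 49.12
position: [555.2, -50.8, 349.0]
ee_rot: [1.0, 0.031, 0.003, -0.0]
contact_force: [-0.1, -0.2, 0.7]
gripper_width: 84.9
grasp_force: 0.0
```

```bash
python3 -c "
from h import *
P,M,ps,s=tool(); print(P[:2]@np.array([-.0654,.99786])); go([480,-54,190],3.75)"
```

```text
-87.03467193990922
slide [-0.0752, -0.0014, 0.0039] roll -0.2 now yaw 3.5 grasp [555.2 -50.8 194.3] j6 1.43 t 49.1
```

Now I'll back off for a last look at the clip, cartridges and crank.

>>> {"api": "carry_out", "payload": {"slide": [[-0.04,0,-0.01],[-0.075,0,-0.02],[-0.075,0,-0.02],[-0.075,0,-0.02]], "roll": [0,0,0,0], "claw": [0.085,0.085,0.085,0.085]}}

```text
clock: 49.62
position: [480.1, -55.4, 366.0]
ee_rot: [1.0, 0.031, -0.0, 0.0]
contact_force: [-0.1, 0.9, 0.1]
gripper_width: 84.8
grasp_force: 0.0
```

```bash
python3 - <<'E'
from carts import *
from hubfit import hub
p=cam("wrist"); save(p,"w9"); placed(p); w=cloud(p); z=w[...,2]
hub(p,(631,128),100,5)
t=np.radians(3.75); u=np.array([-np.sin(t),np.cos(t)])
m=(abs(w[...,0]-558)<30)&(abs(w[...,1]+50)<40)&(abs(z-88)<4); r=cv2.minAreaRect(np.array([at_z(p,(b,a),88)[:2] for a,b in np.argwhere(m)],np.float32)); print("grip s",np.array(r[0])@u,r[1])
m=(p["img"].mean(2)<90)&(z>36)&(z<56)&(abs(w[...,0]-522)<14)&(abs(w[...,1]+54)<25); q=np.array([at_z(p,(b,a),51)[:2] for a,b in np.argwhere(m)])@u; print("clip s",q.min(),q.max())
cv2.imwrite("pics/w9c.png",cv2.resize(cv2.cvtColor(p["img"],cv2.COLOR_RGB2BGR)[0:200,60:520],None,fx=1.7,fy=1.7))
E
```

```text
in bay [613.9  24.7] [49.2 32.3] 3.6 z 62.2 tilt dz 3.6
in bay [617.3 -37.5] [49.9 31.6] 3.8 z 62.2 tilt dz 3.4
in bay [621.  -92.8] [49.2 32. ] 3.6 z 62.2 tilt dz 3.5
in bay [ 623.7 -151.6] [50.8 32.5] 3.5 z 62.1 tilt dz 3.7
hub 100.0 [610.1  129.07] [19.21 52.85] 3.45 n 1158
grip s -87.66815369192796 (27.320295333862305, 19.53909683227539)
clip s -93.00523374195363 -79.03533360611087
```

View pics/w9c.png

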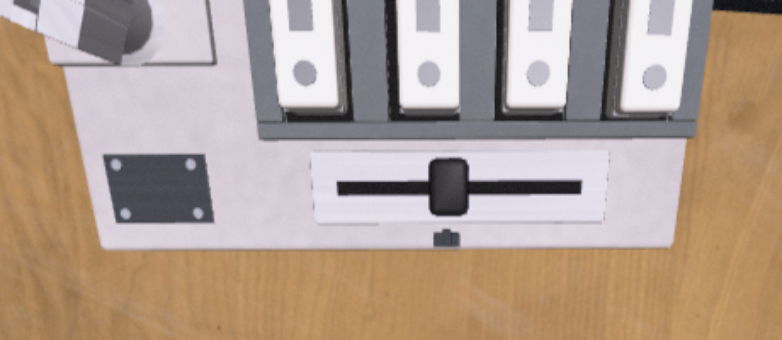

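The last view shows the grip (crop px 449,187) in line with the clip tip (445,232). All four cartridges are flat in their bays, with the one in bay 3 nudged to its pocket's side but within limits, and the crank is home. I'll hand it in.

```bash
python3 -c "
from bench import *
print(job_done())"
```

```text
the job is handed in; nothing more can be done
None
```

The job is handed in, and no verdict came back. By my last camera check, the four white cartridges lie flat in the bays, the crank is home on the splined shaft, and the slider is within about 2 mm of the set-point clip after being parked first.

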